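Pack the decorating tools into the foam drawer

TASK

Pull the drawer of the little wooden unit right out and put the decorating tools that are lying about away in it: lay each one in the foam pocket cut to its outline, the right way round, and press it down until it is fully home. Then push the drawer gently and completely shut, without slamming it, and leave the cup, candle, pumpkin and order pad along the front where they are.

Things in the scene. Friction and masses are not known exactly. Their poses are not given: they have to be found in the camera images.
- knife_mid (a point): Palette knife: dark wooden handle 76 x 24 x 18 mm (x, y, z), thin steel blade 24 mm wide, 163 mm long over all. Point: the centre of the handle, 9 mm above the underside. Own +x runs along the handle to the blade, whose end lies 125 mm from the point; z up. The blade stands 8 to 10 mm above the underside. Loose, about 90 g; may be absent.
- thermometer_mid (a point): Probe thermometer: white housing 56 x 34 x 18 mm (x, y, z), grey display on top, 6 mm steel probe. Point: the housing's centre, 9 mm above the underside. Own +x runs from the housing along the probe, which ends 118 mm from the point, is set 9 mm to the +y side, and lies 9 mm above the underside; z up. Loose, about 80 g; may be absent.
- cutter_mid (a point): Steel cookie cutter, outline of a gabled house: open shell 20 mm high, walls 2 mm, 40 wide, 50 long. Point: midway between the two parallel side walls (30 mm long), 10 mm above the lower edge. Own +x: to the gable peak at 35 mm; flat base at -15 mm; z up. A strap 14 mm wide, 3 mm thick, flush with the top edge, bridges the side walls right above the point. Loose, about 60 g; may be absent.
- scraper_mid (a point): Bench scraper lying flat: bar handle 125 mm long (own y), 25 wide (own x), 18 high, along one edge of a flat blade. Point: the handle's centre, 9 mm above the underside. The blade, 8 to 10 mm above the underside, reaches in own +x to 86 mm from the point; z up. Starts on top of the drawer unit, 74 mm above the worktop. Loose, about 120 g; may be absent.
- knife_pocket (a point): Where the tool's own listed point lies when it is fully home. Axes as the drawer's: x into the unit (the way it shuts), y to the left when looking into the unit, z up. Pocket 11 mm deep, 1.5 mm play each side; foam top 2 mm above this point, mouth bevelled 2 mm. The palette knife's own x must point along -y here; a recess 4.5 mm deep for the blade runs from the handle pocket to -y.
- thermometer_pocket (a point): Where the tool's own listed point lies when it is fully home. Axes as the drawer's: x into the unit (the way it shuts), y to the left when looking into the unit, z up. Pocket 11 mm deep, 1.5 mm play each side; foam top 2 mm above this point. The thermometer's own x must point along +y here; a 12 mm wide slot, 7 mm deep, for the probe runs from the housing pocket to +y, set to the -x side; bevelled mouth.
- cutter_pocket (a point): Where the tool's own listed point lies when it is fully home. Axes as the drawer's: x into the unit (the way it shuts), y to the left when looking into the unit, z up. Pocket 11 mm deep, 1.5 mm play each side; foam top 1 mm above this point (no bevel here). The cutter's own x (gable) must point along -y here; the pocket is the house outline.
- scraper_pocket (a point): Where the tool's own listed point lies when it is fully home. Axes as the drawer's: x into the unit (the way it shuts), y to the left when looking into the unit, z up. Pocket 11 mm deep, 1.5 mm play each side; foam top 2 mm above this point. The scraper's own x must point along +x here; the handle lies across the drawer (along y) and a recess 4.5 mm deep for the blade runs from it to +x.
- drawer_handle (a point): Centre of the steel bar handle (100 mm long, 11 thick, centre 35 mm in front of the drawer front, 29 mm above the worktop). Axes as the drawer's: pushing along +x shuts it. Above the worktop: drawer front's top edge 50 mm, foam top 46, top of the unit 74, opening of the unit 64, so tools standing proud catch on it. Drawer front 246 mm wide.
- drawer (a joint): How far the drawer is out of its unit in m: 0 shut, 0.252 fully out at its stop; the pockets are all clear of the unit from 0.23 on. Starts shut or partly open. It slides with about 4 N of friction, without a spring, and stays where it is left. (Beware: a glass shelf 0.22 m above the worktop begins 0.71 m ahead of the robot, behind the unit.)
- cup: Orange mug 58 x 87 x 56 mm at the front of the worktop, origin under its centre; a bystander, not to be disturbed.
- candle: Cream battery candle 38 mm across and 49 mm high, origin under its centre; a bystander.
- pumpkin: Small orange pumpkin 51 mm across, 49 mm high, origin under its centre; a bystander.
- pad: Purple order pad 75 x 109 x 14 mm lying flat, origin under its centre; a bystander.
Things that resemble listed ones, but are neither listed nor needed, are in the scene too. Of the things that look like the part that bears cutter_mid, the smaller one is meant.

How it is judged:
On the way, in this order (a step that is already met when the one before it is completed fails the run):
1. the drawer is pulled right out (value of joint drawer above 0.23 m), for 0.2 s.
2. every tool that is present lies fully home in its own pocket, the drawer still out (horizontal distance between knife_mid and knife_pocket below 0.005 m and z of knife_mid in the frame of knife_pocket between -0.004 and 0.003 m and angle between the x axis of knife_mid and the y axis of knife_pocket, either way round below 0.1 rad and angle between each of knife_mid, thermometer_mid, cutter_mid, scraper_mid's own z axis and vertical below 0.1 rad and horizontal distance between thermometer_mid and thermometer_pocket below 0.005 m and z of thermometer_mid in the frame of thermometer_pocket between -0.004 and 0.003 m and angle between the x axis of thermometer_mid and the y axis of thermometer_pocket, either way round below 0.1 rad and horizontal distance between cutter_mid and cutter_pocket below 0.005 m and z of cutter_mid in the frame of cutter_pocket between -0.004 and 0.003 m and angle between the x axis of cutter_mid and the y axis of cutter_pocket, either way round below 0.1 rad and horizontal distance between scraper_mid and scraper_pocket below 0.005 m and z of scraper_mid in the frame of scraper_pocket between -0.004 and 0.003 m and angle between the x axis of scraper_mid and the x axis of scraper_pocket, either way round below 0.1 rad and value of joint drawer above 0.05 m), for 0.2 s.
3. the drawer is shut (value of joint drawer below 0.006 m), for 0.2 s.
At the end, for the whole second after the job is handed in: Every tool that is present lies in its own pocket within 5 mm sideways and 3 mm of the full depth, turned within 0.1 rad and level, and the drawer is shut to within 6 mm and at rest (horizontal distance between knife_mid and knife_pocket below 0.005 m and z of knife_mid in the frame of knife_pocket between -0.004 and 0.003 m and angle between the x axis of knife_mid and the y axis of knife_pocket, either way round below 0.1 rad and angle between each of knife_mid, thermometer_mid, cutter_mid, scraper_mid's own z axis and vertical below 0.1 rad and horizontal distance between thermometer_mid and thermometer_pocket below 0.005 m and z of thermometer_mid in the frame of thermometer_pocket between -0.004 and 0.003 m and angle between the x axis of thermometer_mid and the y axis of thermometer_pocket, either way round below 0.1 rad and horizontal distance between cutter_mid and cutter_pocket below 0.005 m and z of cutter_mid in the frame of cutter_pocket between -0.004 and 0.003 m and angle between the x axis of cutter_mid and the y axis of cutter_pocket, either way round below 0.1 rad and horizontal distance between scraper_mid and scraper_pocket below 0.005 m and z of scraper_mid in the frame of scraper_pocket between -0.004 and 0.003 m and angle between the x axis of scraper_mid and the x axis of scraper_pocket, either way round below 0.1 rad and value of joint drawer below 0.006 m and velocity of joint drawer between -0.01 and 0.01 m/s); the robot touches nothing.
It fails at once if the drawer is slammed (shut faster than 0.6 m/s) (velocity of joint drawer below -0.6 m/s).
It fails at once if the cup at the front is pushed more than 5 cm away (distance of cup from where it was at the start of the episode above 0.05 m).
It fails at once if the candle at the front is pushed more than 5 cm away (distance of candle from where it was at the start of the episode above 0.05 m).
It fails at once if the pumpkin at the front is pushed more than 5 cm away (distance of pumpkin from where it was at the start of the episode above 0.05 m).
It fails at once if the pad at the front is pushed more than 5 cm away (distance of pad from where it was at the start of the episode above 0.05 m).
Of knife, thermometer, cutter, scraper only 3 to 4 are there at a start; the rules pass over those that are not, and their reading is None.
At some moment in a run one of knife, thermometer, cutter, scraper may be knocked a few centimetres aside while the robot is not near it.
Once in a run the grip may slacken for a moment while it holds something.
It also fails if it takes over 210 s, if anything falls off the work surface, if the arm or the gripper's body presses on something with over 40 N, if the wrist force passes 120 N, or if a joint passes its speed limit or range.

ROBOT

A 6-joint arm with a two-finger parallel gripper is mounted at the origin on a cart in front of the work surface, level with it; the furniture and walls round the work are solid. World frame = base frame: x ahead of the robot, y to its left, z up, the work surface at z = 0. Lengths are in m, angles in rad, forces in N, time in s.
With the tool pointing down it reaches from about 0.3 to 0.775 m from the base axis. Payload 14.6 kg.
Tool frame: the origin (TCP) lies at the very end of the fingers, on their centre line; the grasp point (between the pads) lies 19 mm behind it; z points along the fingers, y is the direction in which the jaws open and shut (so a half turn about z gives the same grasp; the last joint's range is limited). The gripper opens to 94 mm and grips with 3 to 60 N. Pads are 16 mm wide; open, the fingers measure 119 mm over their backs; the gripper's body (75 mm by 177 mm) begins 78 mm behind the grasp point.
Start: joints at [1.243, 0.3, 1.521, -0, 1.321, -0.067], TCP at [0.142, 0.531, 0.205] pointing down, gripper open.
Joint ranges: [-3.03, 3.03], [-0.79, 2.21], [0.23, 2.52], [-1.04, 4.18], [0, 3.07], [-2.55, 2.55]. Speed limits (rad/s): [2.22, 2.22, 2.57, 3.14, 3.14, 3.14].

INTERFACE

Orientations are given as a unit quaternion [x, y, z, w].
In Python, from cell import * gives the robot as it stands. The module is installed in compiled form; this text tells all that it offers.
- The arm moves only by the tool servo_tool, never from a script. Its argument "steps" is a list of rows, each an object with "translation": the shift along the world's x, y, z in mm, a list of three; "turn": the turn about the world's z in degrees. In form: [{"translation": [tx, ty, tz], "turn": turn}, ...]. A call has 1 to 12 rows; each row is the pose to reach, as a shift and turn from the pose measured when the call began; what a row does not reach only later rows make up. A row lasts 1/10 s, in which the tool goes at most 50 mm and 8.59 degrees, less where a joint would pass 70% of its speed; a pose out of reach is approached as far as the arm can. A call with a gripper value outside its range is refused whole. "grip" is the opening in per cent of the stroke, from 0 (shut) to 100 (fully open), set as the call begins (left out, the last holds). The fingers move at their own pace and stop on an object; "squeeze" is the grip in N (left out, the last holds). Time passes only in rows, so rows that repeat a pose let the fingers close. It gives the time, the measured TCP pose, the force and the opening at its end, in the units of the state.
- read_state(): the state, without advancing time (a new reading comes with each control period).
- capture(name): name is "scene" or "top" or "wrist"; returns (picture, depth): 480x640x3 uint8, blue, green, red; 480x640 float32, m along the optical axis (not along the pixel's ray), 0 where there is no reading.
- camera_model(name): a dict with "fovy" (degrees; the focal length in pixels is half the picture's height over the tangent of half this angle, whatever the lens; pixels are square), "cx", "cy" (the principal point, pixels), "dist_coeffs" ([k1, k2, p1, p2, k3] as OpenCV has them; the pictures are not rectified), "origin" and "orientation" of the camera in the world. Camera axes: x right, y down, z forward; pixel columns grow to the right and rows downward; lengths in m; the calibration is good to about 2 mm. A picture is of the moment at which its call begins: read the wrist's pose just before it. camera_model takes no time and is no camera call; for the wrist camera it gives the pose at the moment of the call.
- sign_off(): hands the job in, once; it reports no verdict.
The state is a dict: "time": time; "joint_positions": joint angles; "joint_velocities": joint speeds; "tau": joint torques, N m; "ee_pos": TCP position; "orientation": TCP orientation; "force": force on the tool from outside, world axes, zero at the start; "ft_torque": the same for the moment, N m; "finger_gap": finger opening in m.
Only numpy, scipy, OpenCV 4.12 (cv2) and the standard library are available. Lean on these libraries where they do the work, as an engineer would, in place of code of your own. Each camera call takes 0.05 s, during which the arm holds its last target.

## Working session

There is one attempt and no reset: what is moved stays moved. The work goes in short steps, Python scripts to look and compute and a tool call to move; the robot and the scene stay as the last step left them, time stands still between calls to the robot, and variables do not carry over. Pictures are saved under pics/ and viewed, and the job is handed in when it is done.

Besides the shell and the picture viewer there is one more tool, called after "Request:" by a JSON object that holds its "method" and its "body", one argument or row to a line. servo_tool: Moves the arm, as the interface text tells. Its arguments: {"type":"object","properties":{"steps":{"type":"array"},"grip":{"type":"number"},"squeeze":{"type":"number"}},"required":["steps"]}

```bash
ls; mkdir -p pics; cat > h.py <<'E'
from cell import *
import numpy as np, cv2
from scipy.spatial.transform import Rotation as R
def cam(name):
    m=camera_model(name); f=240/np.tan(np.radians(m['fovy'])/2)
    K=np.array([[f,0,m['cx']],[0,f,m['cy']],[0,0,1]]);return m,K
def snap(name,fn=None):
    m,K=cam(name); im,d=capture(name)
    if fn: cv2.imwrite('pics/'+fn,im)
    np.savez('last_%s.npz'%name,im=im,d=d,K=K,dist=np.array(m['dist_coeffs']),o=np.array(m['origin']),q=np.array(m['orientation']))
    return im,d
def load(name): return np.load('last_%s.npz'%name)
def rays(L,uv):
    uv=np.array(uv,float).reshape(-1,1,2)
    p=cv2.undistortPoints(uv,L['K'],L['dist']).reshape(-1,2)
    r=np.c_[p,np.ones(len(p))]
    return r@R.from_quat(L['q']).as_matrix().T
def onplane(L,uv,z):
    r=rays(L,uv);t=(z-L['o'][2])/r[:,2];return L['o']+r*t[:,None]
def proj(L,P):
    M=R.from_quat(L['q']).as_matrix(); 
    X=(np.array(P,float).reshape(-1,3)-L['o'])@M
    return cv2.projectPoints(X.reshape(-1,1,3),np.zeros(3),np.zeros(3),L['K'],L['dist'])[0].reshape(-1,2)
def cloud(L):
    v,u=np.mgrid[0:480,0:640]
    r=rays(L,np.c_[u.ravel(),v.ravel()])
    return (L['o']+r*L['d'].reshape(-1,1)).reshape(480,640,3)
E
python3 - <<'E'
from h import *
s=read_state();print(s)
for n in ['scene','top','wrist']:
    print(n,camera_model(n)); snap(n,n+'0.png')
E
```

```text
pics
{'time': 0.0, 'joint_positions': array([ 1.24341331e+00,  3.00457621e-01,  1.52157222e+00, -4.33372580e-06,
        1.32069399e+00, -6.65910618e-02]), 'joint_velocities': array([ 2.28908538e-05,  4.03170527e-04, -4.02765174e-04, -7.69158767e-04,
        1.23875494e-03,  2.57453963e-03]), 'tau': array([-3.41002451e-03, -5.31813097e+01, -3.52733731e+01,  7.07258773e-02,
        2.44798616e-02, -1.35742207e-04]), 'ee_pos': array([0.14173133, 0.53115802, 0.20489747]), 'orientation': array([ 1.30026214e-01,  9.91510395e-01, -5.55062401e-04, -1.08636136e-04]), 'force': array([-0.22531748,  0.2430163 , -0.25371746]), 'ft_torque': array([-0.00048251, -0.01899316,  0.0207985 ]), 'finger_gap': 0.09390058108938722}
scene {'fovy': 46.51990633625688, 'cx': 312.30869916826975, 'cy': 235.2980671856927, 'dist_coeffs': array([-0.12525317,  0.        ,  0.        ,  0.        ,  0.        ]), 'origin': array([-0.35809207, -0.67589938,  1.0159416 ]), 'orientation': array([ 0.81115074, -0.42012603,  0.17794863, -0.36587276])}
top {'fovy': 43.30513081564237, 'cx': 317.2847759753796, 'cy': 232.50970903194445, 'dist_coeffs': array([0.06162091, 0.        , 0.        , 0.        , 0.        ]), 'origin': array([ 0.37704078, -0.06817203,  2.02950581]), 'orientation': array([-0.69667414,  0.71674385, -0.01566036,  0.02604115])}
wrist {'fovy': 66.01593625811128, 'cx': 318.6632974412715, 'cy': 237.2039969011308, 'dist_coeffs': array([-0.03258984,  0.        ,  0.        ,  0.        ,  0.        ]), 'origin': array([0.0701015 , 0.54982166, 0.38400217]), 'orientation': array([0.78632062, 0.60424813, 0.0776471 , 0.10273761])}
```

View pics/scene0.png

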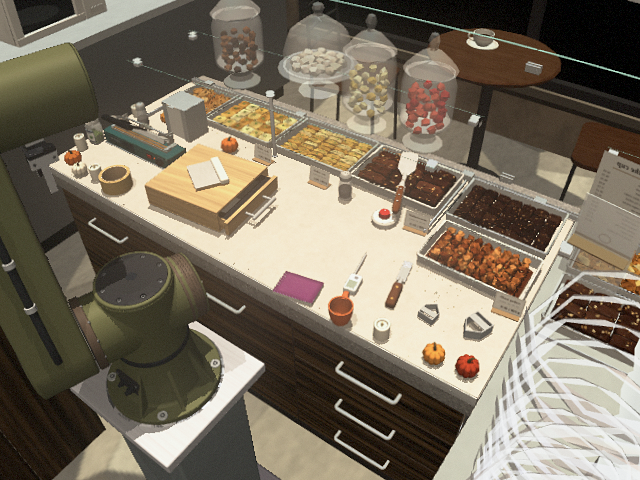

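View pics/top0.png

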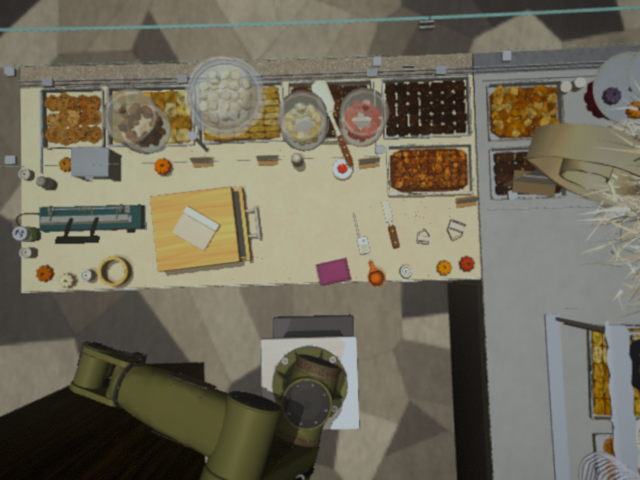

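View pics/wrist0.png

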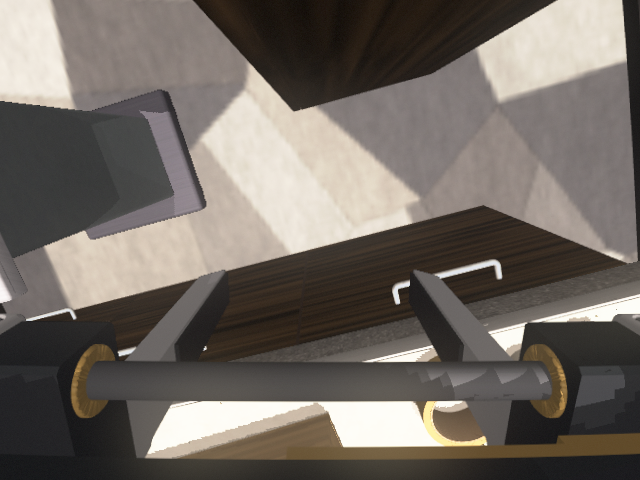

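```bash
python3 - <<'E'
from h import *
L=load('top');im=L['im']
a=cv2.resize(im[170:290,140:280],None,fx=5,fy=5,interpolation=cv2.INTER_CUBIC)
b=cv2.resize(im[190:290,305:485],None,fx=4.4,fy=4.4,interpolation=cv2.INTER_CUBIC)
cv2.imwrite('pics/a1.png',a);cv2.imwrite('pics/b1.png',b)
c=cv2.resize(load('scene')['im'][140:250,130:290],None,fx=5,fy=5,interpolation=cv2.INTER_CUBIC);cv2.imwrite('pics/c1.png',c)
C=cloud(L)
for uv in [(160,240),(195,230),(200,215),(235,205),(255,223),(247,223),(300,230),(362,240),(393,238),(423,237),(457,230),(333,270),(376,272),(405,271)]:
    print(uv,C[uv[1],uv[0]].round(4))
E
```

```text
(160, 240) [0.4831 0.4675 0.0784]
(195, 230) [0.5117 0.3527 0.0858]
(200, 215) [0.5592 0.3344 0.0921]
(235, 205) [0.5933 0.2282 0.0458]
(255, 223) [0.5351 0.1684 0.0039]
(247, 223) [0.5341 0.1923 0.0269]
(300, 230) [5.074e-01 1.790e-02 5.000e-04]
(362, 240) [ 0.4671 -0.1884  0.0157]
(393, 238) [ 0.4708 -0.2914  0.0161]
(423, 237) [ 0.4713 -0.3908  0.0156]
(457, 230) [ 0.4925 -0.5081 -0.0052]
(333, 270) [ 0.3701 -0.089   0.0089]
(376, 272) [ 0.3596 -0.2315  0.0127]
(405, 271) [ 0.3606 -0.3233  0.0455]
```

View pics/a1.png

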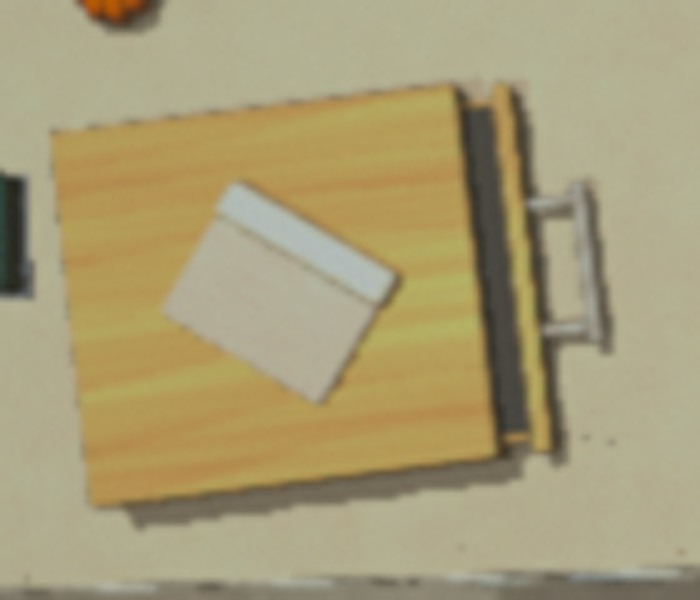

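View pics/b1.png

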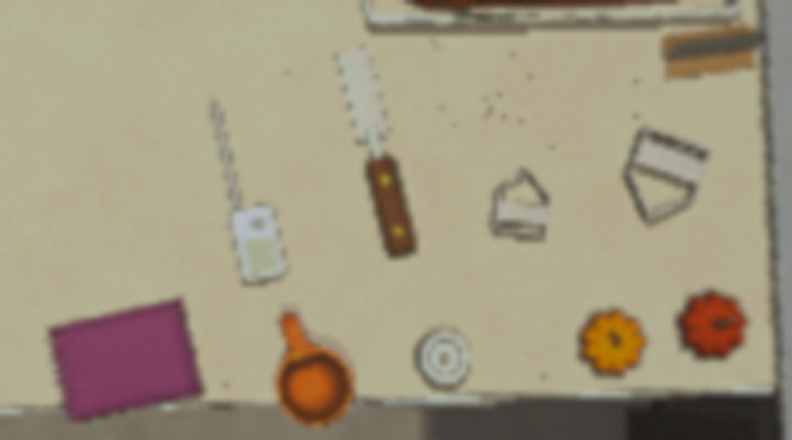

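View pics/c1.png

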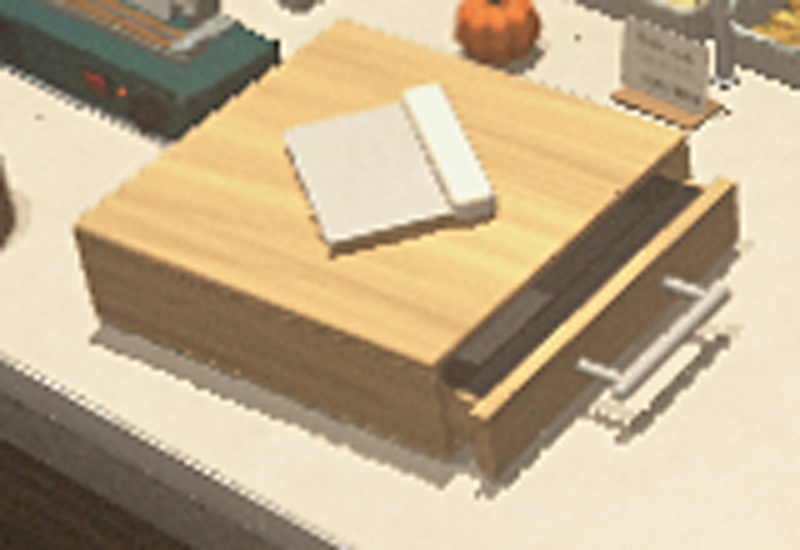

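```bash
cat >> h.py <<'E'
# wrist cam in tool frame
def wrist_for(pos,theta):
    """camera pose if TCP at pos and tool y at angle theta (rad), pointing down"""
    n=theta
    Rt=np.column_stack([[np.sin(n),-np.cos(n),0],[np.cos(n),np.sin(n),0],[0,0,-1]])
    return Rt
def tcp():
    s=read_state();Rt=R.from_quat(s['orientation']).as_matrix()
    th=np.degrees(np.arctan2(Rt[1,1],Rt[0,1]))
    return s['ee_pos'],th,s
E
python3 - <<'E'
from h import *
p,th,s=tcp();print(p,th)
Rt=R.from_quat(s['orientation']).as_matrix();print(Rt.round(3))
m=camera_model('wrist');Rc=R.from_quat(m['orientation']).as_matrix()
print('cam in tool',Rt.T@(np.array(m['origin'])-p),'\n',(Rt.T@Rc).round(3))
# top: contours
L=load('top');im=L['im'];C=cloud(L)
def lp(uv,z,o=(0,0),f=1): 
    uv=np.array(uv,float)/f+np.array(o); return onplane(L,uv-0.5+0.5/f if 0 else uv,z).round(4)
print('handle ends',lp([(578,185),(600,345)],.0345,(140,170),5))
print('front top',lp([(503,85),(542,452)],.05,(140,170),5))
print('unit top corners',lp([(52,131),(455,85),(498,457),(92,505)],.074,(140,170),5))
print('scraper handle corners',lp([(236,180),(400,275),(380,305),(216,213)],.092,(140,170),5))
E
```

```text
[0.14175507 0.5312243  0.20502592] 75.05816169881788
[[-0.966  0.258 -0.   ]
 [ 0.258  0.966 -0.001]
 [ 0.    -0.001 -1.   ]]
cam in tool [ 0.07403303 -0.00064877 -0.17905089] 
 [[ 0.    -0.967 -0.255]
 [ 1.     0.    -0.001]
 [ 0.001 -0.255  0.967]]
handle ends [[0.5859 0.1617 0.0345]
 [0.4792 0.1495 0.0345]]
front top [[0.6519 0.2078 0.05  ]
 [0.4094 0.1873 0.05  ]]
unit top corners [[0.6267 0.4979 0.074 ]
 [0.6495 0.2357 0.074 ]
 [0.4066 0.2127 0.074 ]
 [0.3833 0.475  0.074 ]]
scraper handle corners [[0.5894 0.3751 0.092 ]
 [0.5251 0.2708 0.092 ]
 [0.5061 0.284  0.092 ]
 [0.5685 0.3883 0.092 ]]
```

Request:
{"method": "servo_tool", "body": {
  "steps": [
    {"translation": [40, -38, 0], "turn": 5},
    {"translation": [80, -76, 0], "turn": 10},
    {"translation": [120, -114, 0], "turn": 15},
    {"translation": [160, -152, 0], "turn": 20},
    {"translation": [200, -190, 0], "turn": 20},
    {"translation": [240, -228, 0], "turn": 20},
    {"translation": [280, -266, 0], "turn": 20},
    {"translation": [320, -304, 0], "turn": 20},
    {"translation": [360, -342, 0], "turn": 20},
    {"translation": [390, -375, 0], "turn": 20},
    {"translation": [390, -375, 0], "turn": 20},
    {"translation": [390, -375, 0], "turn": 20}
  ]
}}

```text
time: 1.35
ee_pos: [0.5339, 0.1528, 0.2042]
orientation: [-0.042, 0.999, -0.001, -0.0]
force: [-0.0, 0.8, 0.2]
finger_gap: 0.0941
```

```bash
python3 - <<'E'
from h import *
p,th,s=tcp();print(p,th,s['time'],s['joint_velocities'].round(3))
snap('wrist','w1.png')
E
```

```text
[0.53393763 0.15281451 0.20424678] 94.81497174917716 1.35 [ 0.078 -0.042  0.054  0.013 -0.004  0.067]
```

View pics/w1.png

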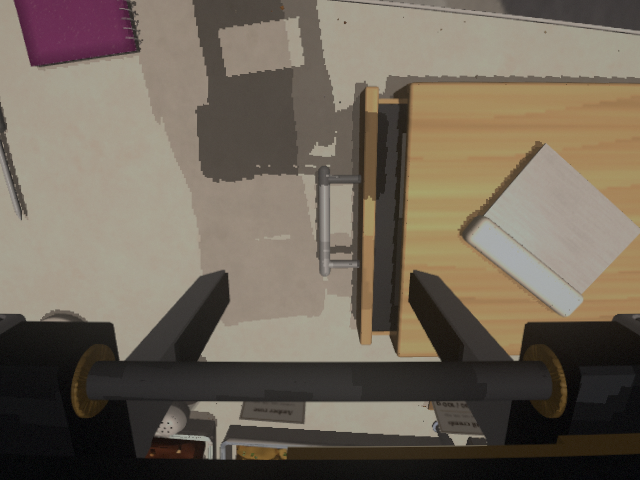

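```bash
python3 - <<'E'
from h import *
L=load('wrist')
print(camera_model('wrist')['origin'])
print('handle axis',onplane(L,[(323.5,168),(324,274)],.031).round(4))
print('front top edges: outer',onplane(L,[(364,90),(360,343)],.05).round(4))
print('unit front top',onplane(L,[(409,84),(398,355)],.074).round(4))
print('scraper handle',onplane(L,[(467,232),(562,314),(582,295),(484,217)],.092).round(4))
print('blade',onplane(L,[(545,144),(640,230)],.084).round(4))
print(cloud(L)[220,323],cloud(L)[150,600],cloud(L)[260,520])
E
```

```text
[0.45879967 0.14789549 0.3834336 ]
handle axis [[0.4851 0.152  0.031 ]
 [0.5905 0.1618 0.031 ]]
front top edges: outer [[0.4156 0.1803 0.05  ]
 [0.6543 0.2038 0.05  ]]
unit front top [[0.4112 0.2126 0.074 ]
 [0.6501 0.2371 0.074 ]]
scraper handle [[0.5219 0.2722 0.092 ]
 [0.5878 0.3702 0.092 ]
 [0.5687 0.3833 0.092 ]
 [0.5084 0.2837 0.092 ]]
blade [[0.447  0.3251 0.084 ]
 [0.509  0.4249 0.084 ]]
[0.53441409 0.15584054 0.03332198] [0.44676502 0.37990291 0.07258212] [0.54182187 0.32118692 0.09229377]
```

Request:
{"method": "servo_tool", "body": {
  "steps": [
    {"translation": [4, 4, -20], "turn": 0.5},
    {"translation": [4, 4, -60], "turn": 0.5},
    {"translation": [4, 4, -100], "turn": 0.5},
    {"translation": [4, 4, -130], "turn": 0.5},
    {"translation": [4, 4, -155], "turn": 0.5},
    {"translation": [4, 4, -175], "turn": 0.5},
    {"translation": [4, 4, -188], "turn": 0.5},
    {"translation": [4, 4, -190], "turn": 0.5},
    {"translation": [4, 4, -190], "turn": 0.5}
  ],
  "grip": 32,
  "squeeze": 20
}}

```text
time: 2.3
ee_pos: [0.5363, 0.159, 0.0145]
orientation: [-0.047, 0.999, -0.001, -0.001]
force: [0.3, 0.2, 0.8]
finger_gap: 0.0305
```

Request:
{"method": "servo_tool", "body": {
  "steps": [
    {"translation": [0, 0, 0], "turn": 0},
    {"translation": [0, 0, 0], "turn": 0},
    {"translation": [0, 0, 0], "turn": 0},
    {"translation": [0, 0, 0], "turn": 0}
  ],
  "grip": 0
}}

```text
time: 2.7
ee_pos: [0.5367, 0.1594, 0.0153]
orientation: [-0.047, 0.999, -0.0, -0.0]
force: [-2.2, 3.4, 6.1]
finger_gap: 0.0102
```

Request:
{"method": "servo_tool", "body": {
  "steps": [
    {"translation": [1, -10, 0], "turn": 0},
    {"translation": [3, -30, 0], "turn": 0},
    {"translation": [5, -55, 0], "turn": 0},
    {"translation": [7.5, -80, 0], "turn": 0},
    {"translation": [10, -105, 0], "turn": 0},
    {"translation": [12, -130, 0], "turn": 0},
    {"translation": [14, -155, 0], "turn": 0},
    {"translation": [16, -175, 0], "turn": 0},
    {"translation": [18, -195, 0], "turn": 0},
    {"translation": [20, -210, 0], "turn": 0},
    {"translation": [20, -220, 0], "turn": 0},
    {"translation": [20, -222, 0], "turn": 0}
  ]
}}

```text
time: 3.9
ee_pos: [0.5576, -0.0634, 0.0155]
orientation: [-0.047, 0.999, -0.0, 0.001]
force: [8.8, 5.9, -5.9]
finger_gap: 0.01
```

Request:
{"method": "servo_tool", "body": {
  "steps": [
    {"translation": [0, -3, 0], "turn": 0},
    {"translation": [0, -6, 0], "turn": 0},
    {"translation": [1, -9, 0], "turn": 0},
    {"translation": [1, -9, 0], "turn": 0},
    {"translation": [1, -9, 0], "turn": 0}
  ]
}}

```text
time: 4.4
ee_pos: [0.5586, -0.0722, 0.0154]
orientation: [-0.047, 0.999, -0.0, 0.001]
force: [1.7, 3.3, -1.4]
finger_gap: 0.0102
```

Request:
{"method": "servo_tool", "body": {
  "steps": [
    {"translation": [0, -5, 0], "turn": 0},
    {"translation": [1, -10, 0], "turn": 0},
    {"translation": [1, -10, 0], "turn": 0},
    {"translation": [1, -10, 0], "turn": 0}
  ]
}}

```text
time: 4.8
ee_pos: [0.559, -0.0774, 0.0153]
orientation: [-0.047, 0.999, 0.003, 0.0]
force: [-1.5, 39.5, 6.3]
finger_gap: 0.0204
```

Request:
{"method": "servo_tool", "body": {
  "steps": [
    {"translation": [0, 4, 0], "turn": 0},
    {"translation": [0, 4, 0], "turn": 0},
    {"translation": [0, 4, 0], "turn": 0}
  ],
  "grip": 30
}}

```text
time: 5.1
ee_pos: [0.559, -0.0739, 0.0154]
orientation: [-0.047, 0.999, 0.003, 0.0]
force: [-0.4, -0.8, 0.4]
finger_gap: 0.0282
```

Request:
{"method": "servo_tool", "body": {
  "steps": [
    {"translation": [0, 0, 15], "turn": 0},
    {"translation": [0, 0, 50], "turn": 0},
    {"translation": [0, 15, 95], "turn": 0},
    {"translation": [10, 50, 140], "turn": 0},
    {"translation": [20, 90, 180], "turn": 0},
    {"translation": [30, 120, 220], "turn": 0},
    {"translation": [40, 134, 235], "turn": 0},
    {"translation": [40, 134, 235], "turn": 0},
    {"translation": [40, 134, 235], "turn": 0}
  ],
  "grip": 100
}}

```text
time: 6.0
ee_pos: [0.5989, 0.0597, 0.2509]
orientation: [-0.047, 0.999, 0.003, 0.001]
force: [-0.2, -0.6, -0.3]
finger_gap: 0.0934
```

```bash
python3 - <<'E'
from h import *
p,th,s=tcp();print(p,th,s['time'],s['joint_velocities'].round(3))
snap('wrist','w2.png');snap('top','t2.png')
L=load('top')
cv2.imwrite('pics/t2a.png',cv2.resize(L['im'][150:290,140:480],None,fx=2.3,fy=2.3,interpolation=cv2.INTER_CUBIC))
E
```

```text
[0.59886499 0.05974395 0.25093948] 95.4228664466673 6.0 [-0.022  0.013  0.043  0.001 -0.011 -0.001]
```

View pics/w2.png

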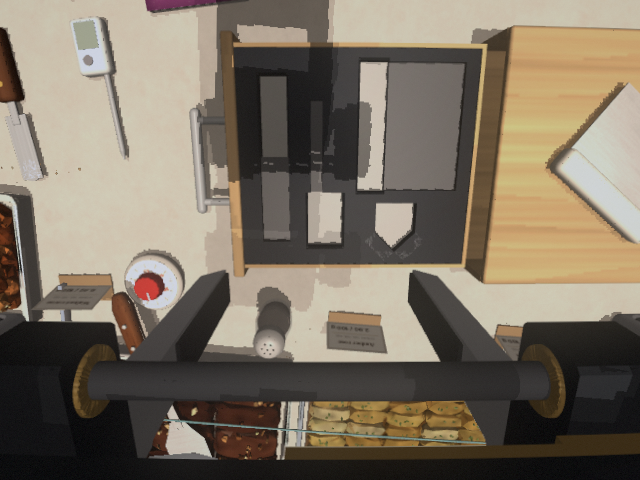

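View pics/t2a.png

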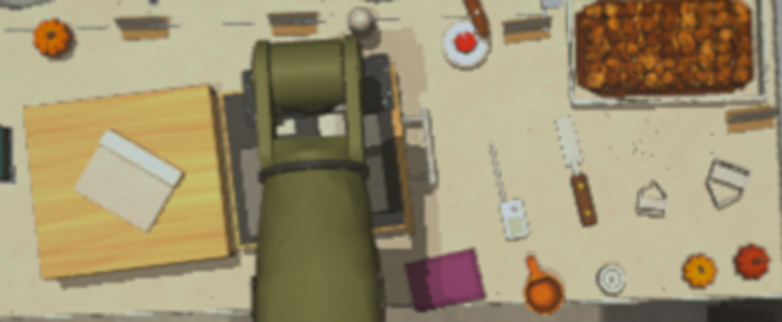

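```bash
python3 - <<'E'
from h import *
L=load('wrist');im=L['im']
c=cv2.convertScaleAbs(im[40:270,230:480],alpha=1.3,beta=20)
cv2.imwrite('pics/p1.png',cv2.resize(c,None,fx=3.2,fy=2.6,interpolation=cv2.INTER_CUBIC)) if 0 else cv2.imwrite('pics/p1.png',cv2.resize(c[0:130],None,fx=3.2,fy=3.2,interpolation=cv2.INTER_CUBIC))
cv2.imwrite('pics/p2.png',cv2.resize(c[110:],None,fx=3.2,fy=3.2,interpolation=cv2.INTER_CUBIC))
C=cloud(L);z=C[...,2]
v=np.clip((z-0.025)/(0.06-0.025)*255,0,255).astype(np.uint8)
cv2.imwrite('pics/pz.png',cv2.resize(v[40:270,230:480],None,fx=2.5,fy=2.5,interpolation=cv2.INTER_NEAREST))
print(z[150,340],z[100,372],z[100,420],z[100,274],z[200,274],z[218,325],z[215,395])
E
```

```text
0.04520346617809495 0.03217221639274692 0.0410235140328456 0.03504390383832878 0.0419143957298056 0.0352016593156112 0.03468682201181339
```

View pics/p1.png

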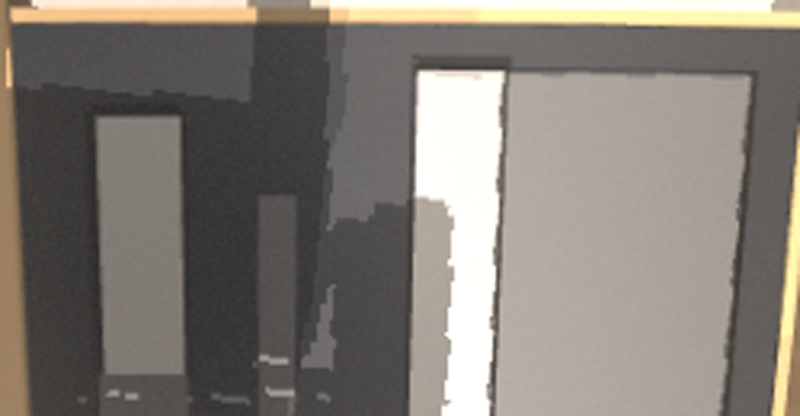

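View pics/p2.png

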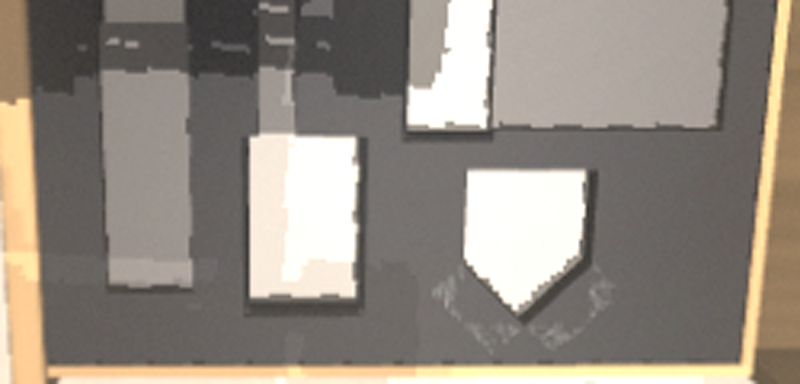

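View pics/pz.png

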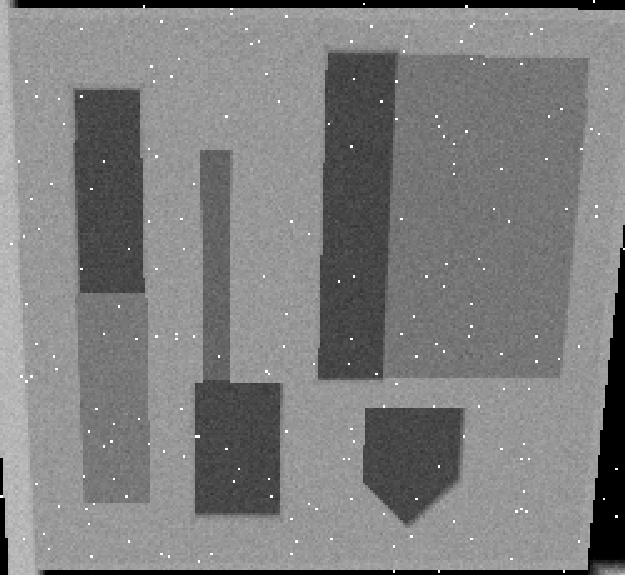

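```bash
cat > pk.py <<'E'
from h import *
def pockets(L,thr=.0435,plane=.044):
    C=cloud(L);z=cv2.medianBlur(C[...,2].astype(np.float32),5)
    roi=np.zeros_like(z,bool);roi[45:265,240:478]=1
    xy=C
    m=((z<thr)&(z>.025)&roi).astype(np.uint8)
    cs,_=cv2.findContours(m,cv2.RETR_EXTERNAL,cv2.CHAIN_APPROX_NONE)
    out=[]
    for c in cs:
        if cv2.contourArea(c)<400: continue
        w=onplane(L,c.reshape(-1,2)+0.0,plane)[:,:2]*1000
        r=cv2.minAreaRect(w.astype(np.float32));out.append((r,w))
    return out
if __name__=='__main__':
    L=load('wrist')
    for r,w in pockets(L): print(r)
    C=cloud(L);z=C[...,2]
    f=z[(np.abs(z-.046)<.004)]; print(np.median(z[60:260,345:355]),np.median(z[190:260,440:455]))
E
python3 pk.py
```

```text
((606.9866333007812, 142.3788299560547), (50.7485237121582, 42.605472564697266), 5.4641499519348145)
((561.2498168945312, 61.94470977783203), (150.5811767578125, 36.97709655761719), 6.337717533111572)
((551.1246948242188, 9.205574035644531), (166.54310607910156, 28.87493133544922), 5.471818923950195)
((505.17938232421875, 142.608154296875), (129.1923370361328, 103.68218231201172), 5.011502742767334)
0.04577716681760624 0.04572839989947322
```

```bash
python3 - <<'E'
from h import *
p,th,s=tcp();Rt=R.from_quat(s['orientation']).as_matrix();L=load('wrist')
g=s['finger_gap']/2
P=[(sx*.008,sy*(g+e),0) for sx in(1,-1) for sy in(1,-1) for e in (0,.0125)]
for a,b in zip(P,proj(L,np.array(P)@Rt.T+p)): print(a,b.round(1))
im=L['im'];
a=cv2.resize(cv2.convertScaleAbs(im[250:320,180:260],alpha=2,beta=30),None,fx=6,fy=6,interpolation=cv2.INTER_NEAREST)
b=cv2.resize(cv2.convertScaleAbs(im[250:320,390:470],alpha=2,beta=30),None,fx=6,fy=6,interpolation=cv2.INTER_NEAREST)
cv2.imwrite('pics/f1.png',cv2.hconcat([a,b])[:, :800] if 0 else cv2.resize(cv2.hconcat([a,b]),(800,350)))
E
```

```text
(0.008, 0.046761555086853104, 0) [409.  271.1]
(0.008, 0.0592615550868531, 0) [433.  271.1]
(0.008, -0.046761555086853104, 0) [228.7 270.8]
(0.008, -0.0592615550868531, 0) [204.8 270.7]
(-0.008, 0.046761555086853104, 0) [407.  299.6]
(-0.008, 0.0592615550868531, 0) [430.5 299.5]
(-0.008, -0.046761555086853104, 0) [230.6 299.2]
(-0.008, -0.0592615550868531, 0) [207.2 299.1]
```

View pics/f1.png

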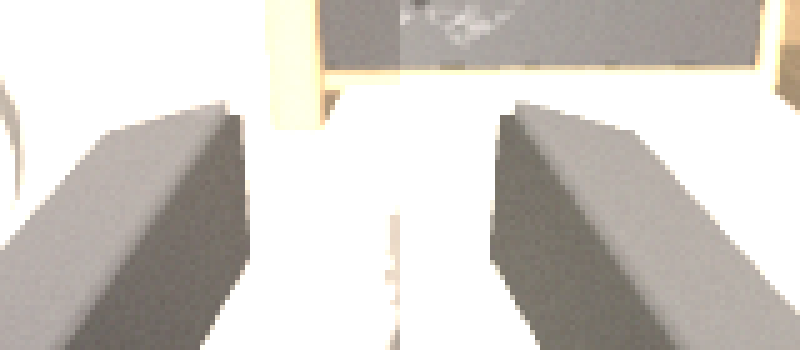

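Request:
{"method": "servo_tool", "body": {
  "steps": [
    {"translation": [0, -40, 0], "turn": 0},
    {"translation": [0, -80, 0], "turn": 0},
    {"translation": [-4, -120, 0], "turn": 0},
    {"translation": [-8, -160, 0], "turn": 0},
    {"translation": [-12, -200, 0], "turn": 0},
    {"translation": [-16, -240, 0], "turn": 0},
    {"translation": [-20, -280, 0], "turn": 0},
    {"translation": [-20, -320, 0], "turn": 0},
    {"translation": [-20, -340, 0], "turn": 0},
    {"translation": [-20, -340, 0], "turn": 0},
    {"translation": [-20, -340, 0], "turn": 0}
  ]
}}

```text
time: 7.2
ee_pos: [0.5781, -0.2807, 0.2489]
orientation: [-0.046, 0.999, 0.003, -0.001]
force: [0.1, -0.7, 0.4]
finger_gap: 0.0941
```

```bash
python3 - <<'E'
from h import *
p,th,s=tcp();print(p,th,s['time'],s['joint_velocities'].round(3),s['joint_positions'].round(3))
snap('wrist','w3.png')
E
```

```text
[ 0.57805664 -0.28068903  0.24889361] 95.30779782004454 7.2 [ 0.028 -0.014  0.005 -0.001 -0.001  0.001] [-0.511  0.491  1.158  0.004  1.498 -2.175]
```

View pics/w3.png

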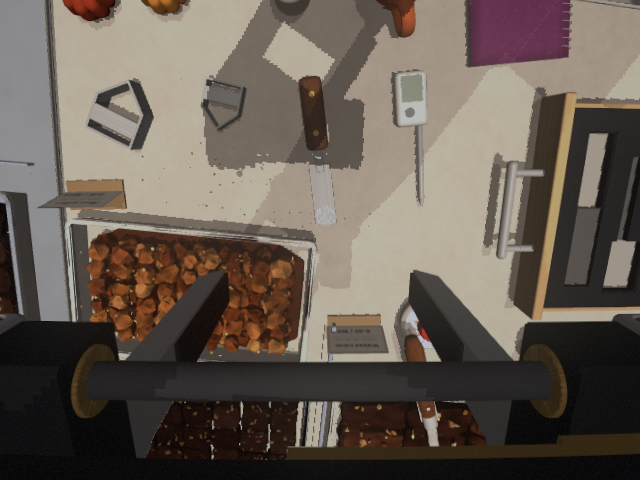

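```bash
cat > tl.py <<'E'
from h import *
def top_rect(L,box,zlo,zhi,plane):
    u0,v0,u1,v1=box
    C=cloud(L);z=cv2.medianBlur(C[...,2].astype(np.float32),3)
    m=np.zeros(z.shape,np.uint8);m[v0:v1,u0:u1]=((z>zlo)&(z<zhi))[v0:v1,u0:u1]
    n,lab,st,_=cv2.connectedComponentsWithStats(m)
    k=1+np.argmax(st[1:,4]);m=(lab==k).astype(np.uint8)
    c=max(cv2.findContours(m,cv2.RETR_EXTERNAL,cv2.CHAIN_APPROX_NONE)[0],key=cv2.contourArea)
    w=onplane(L,c.reshape(-1,2),plane)[:,:2]*1000
    return cv2.minAreaRect(w.astype(np.float32)),m,w,np.median(z[m>0])
E
python3 - <<'E'
from tl import *
L=load('wrist');im=L['im']
for n,b,zl,zh,pl in [('knife handle',(290,65,340,153),.0135,.03,.018),('thermo',(385,60,435,130),.0135,.03,.018),('cutter',(195,70,255,135),.0135,.03,.02)]:
    r,m,w,z=top_rect(L,b,zl,zh,pl);print(n,r,z)
cv2.imwrite('pics/q1.png',cv2.resize(im[60:240,280:440],None,fx=4,fy=4,interpolation=cv2.INTER_CUBIC)[:600] if 0 else cv2.resize(im[60:210,280:440],None,fx=4,fy=4,interpolation=cv2.INTER_CUBIC))
cv2.imwrite('pics/q2.png',cv2.resize(im[65:145,190:260],None,fx=7,fy=7,interpolation=cv2.INTER_CUBIC))
E
```

```text
knife handle ((477.3218994140625, -295.47100830078125), (74.19902038574219, 23.433128356933594), 12.015896797180176) 0.017501447
thermo ((451.93072509765625, -194.76803588867188), (54.631893157958984, 32.39261245727539), 9.928932189941406) 0.017601233
cutter ((477.2310485839844, -392.9501647949219), (42.111358642578125, 48.6140022277832), 82.00496673583984) 0.019653428
```

View pics/q1.png

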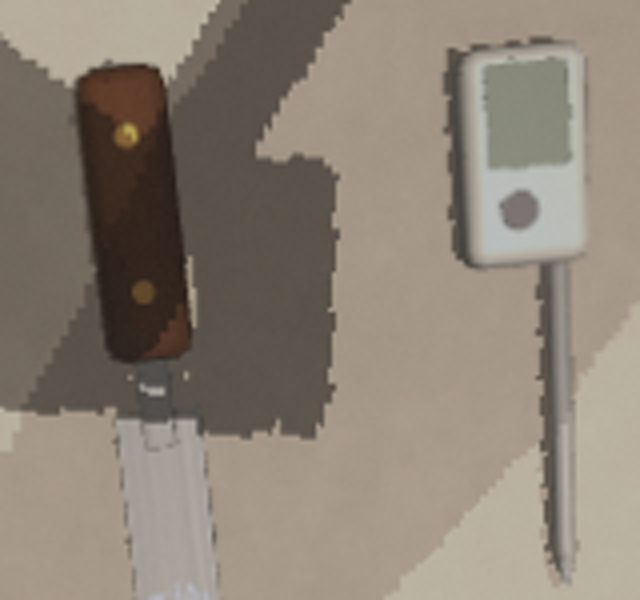

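View pics/q2.png

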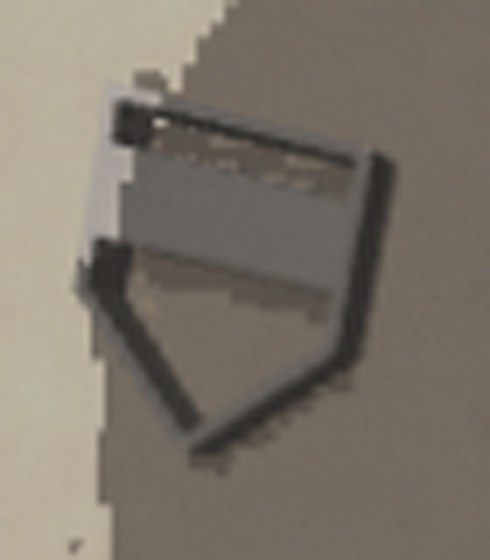

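Request:
{"method": "servo_tool", "body": {
  "steps": [
    {"translation": [-30, -5, -30], "turn": 3},
    {"translation": [-65, -10, -65], "turn": 6.7},
    {"translation": [-95, -15, -105], "turn": 6.7},
    {"translation": [-102, -15, -145], "turn": 6.7},
    {"translation": [-102, -15, -180], "turn": 6.7},
    {"translation": [-102, -15, -205], "turn": 6.7},
    {"translation": [-102, -15, -222], "turn": 6.7},
    {"translation": [-102, -15, -234], "turn": 6.7},
    {"translation": [-102, -15, -237], "turn": 6.7},
    {"translation": [-102, -15, -237], "turn": 6.7},
    {"translation": [-102, -15, -237], "turn": 6.7}
  ],
  "grip": 50,
  "squeeze": 30
}}

```text
time: 8.35
ee_pos: [0.4768, -0.2952, 0.0132]
orientation: [-0.105, 0.994, 0.002, -0.001]
force: [0.5, 0.3, -0.4]
finger_gap: 0.0472
```

Request:
{"method": "servo_tool", "body": {
  "steps": [
    {"translation": [0, 0, 0], "turn": 0},
    {"translation": [0, 0, 0], "turn": 0},
    {"translation": [0, 0, 0], "turn": 0},
    {"translation": [0, 0, 0], "turn": 0},
    {"translation": [0, 0, 0], "turn": 0}
  ],
  "grip": 0
}}

```text
time: 8.85
ee_pos: [0.4769, -0.2953, 0.0135]
orientation: [-0.105, 0.994, 0.002, -0.0]
force: [-1.6, 0.5, 4.0]
finger_gap: 0.023
```

Request:
{"method": "servo_tool", "body": {
  "steps": [
    {"translation": [0, 0, 0], "turn": 0},
    {"translation": [0, 0, -2], "turn": 0},
    {"translation": [0, 0, -3], "turn": 0},
    {"translation": [0, 0, -3], "turn": 0}
  ],
  "grip": 32
}}

```text
time: 9.25
ee_pos: [0.4768, -0.2951, 0.0101]
orientation: [-0.105, 0.994, 0.003, -0.001]
force: [0.2, 0.2, -0.9]
finger_gap: 0.0302
```

Request:
{"method": "servo_tool", "body": {
  "steps": [
    {"translation": [0, 0, 0], "turn": 0},
    {"translation": [0, 0, 0], "turn": 0},
    {"translation": [0, 0, 0], "turn": 0},
    {"translation": [0, 0, 0], "turn": 0}
  ],
  "grip": 0
}}

```text
time: 9.65
ee_pos: [0.4768, -0.2951, 0.0101]
orientation: [-0.105, 0.994, 0.003, -0.001]
force: [0.2, -1.0, -2.0]
finger_gap: 0.0234
```

Request:
{"method": "servo_tool", "body": {
  "steps": [
    {"translation": [0, 0, 10], "turn": 0},
    {"translation": [0, 0, 30], "turn": 0},
    {"translation": [0, 0, 60], "turn": 0},
    {"translation": [0, 0, 90], "turn": 0},
    {"translation": [0, 0, 110], "turn": 0},
    {"translation": [0, 0, 110], "turn": 0}
  ]
}}

```text
time: 10.25
ee_pos: [0.4778, -0.2959, 0.1235]
orientation: [-0.105, 0.994, 0.001, 0.001]
force: [0.3, 0.6, -1.3]
finger_gap: 0.0239
```

```bash
python3 - <<'E'
from h import *
p,th,s=tcp();print(p,th,s['time'],s['finger_gap'])
snap('wrist','w4.png')
E
```

```text
[ 0.4778166  -0.29586     0.12353826] 102.08885002622218 10.25 0.023893437094451627
```

View pics/w4.png

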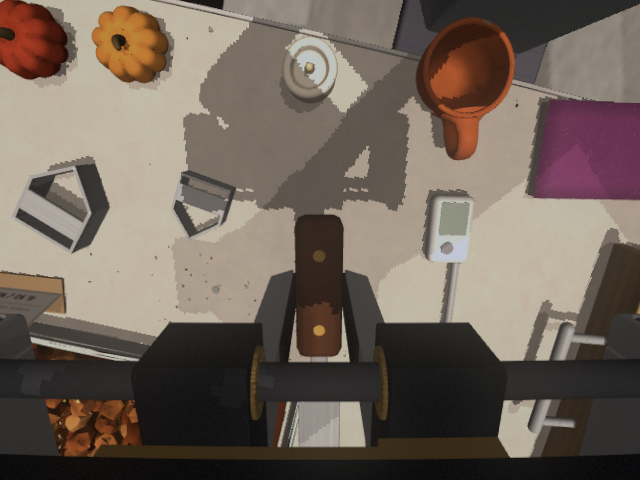

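```bash
cat >> tl.py <<'E'
def held(L,box,zlo,zhi,plane,p,th):
    r,m,w,z=top_rect(L,box,zlo,zhi,plane)
    t=np.radians(th);d=np.array(r[0])-1000*np.array(p[:2])
    ty=np.array([np.cos(t),np.sin(t)]);tx=np.array([-np.sin(t),np.cos(t)])
    return r,z,('tool x',d@tx,'tool y',d@ty)
E
python3 - <<'E'
from tl import *
L=load('wrist');p,th,s=tcp()
C=cloud(L);print(C[270,319],C[330,319],C[222,319])
print(held(L,(285,205,350,362),.12,.15,.1315,p,th))
print(onplane(L,[(319,215),(319,356)],.1315))
E
```

```text
[ 0.46529061 -0.29912383  0.13238908] [ 0.49727938 -0.2922602   0.13211273] [ 0.442615   -0.3039852   0.12889898]
(((477.3038635253906, -297.55816650390625), (78.44581604003906, 31.864076614379883), 12.094603538513184), np.float32(0.1311617), ('tool x', np.float64(0.32306526748554465), 'tool y', np.float64(-2.1643756330401405)))
[[ 0.43874663 -0.30481782  0.1315    ]
 [ 0.51250293 -0.28899318  0.1315    ]]
```

```bash
python3 - <<'E'
from tl import *
L=load('wrist');p,th,s=tcp()
C=cloud(L);z=cv2.medianBlur(C[...,2].astype(np.float32),5)
for r in list(range(208,232,2))+list(range(346,362,2)): print(r,(z[r,308:330].mean()*1000).round(1),L['im'][r,319], (C[r,319]*1000).round(1))
E
```

```text
208 -0.2 [76 85 94] [ 459.2 -300.3   -0.8]
210 -0.1 [79 87 96] [ 460.6 -300.     0.9]
212 0.0 [78 86 95] [ 4.623e+02 -2.996e+02  3.000e-01]
214 0.6 [56 63 72] [ 4.641e+02 -2.993e+02 -1.000e-01]
216 122.9 [29 35 44] [ 440.9 -304.3  123.1]
218 126.6 [29 35 45] [ 441.  -304.3  127.3]
220 128.3 [29 35 47] [ 441.7 -304.2  128.5]
222 129.5 [29 38 51] [ 442.6 -304.   128.9]
224 130.1 [30 37 51] [ 443.3 -303.8  130. ]
226 130.6 [32 40 54] [ 444.2 -303.6  130.5]
228 130.9 [33 39 53] [ 445.  -303.5  131.1]
230 131.1 [32 39 53] [ 445.9 -303.3  131.2]
346 131.4 [39 55 88] [ 506.4 -290.3  132. ]
348 131.5 [39 55 89] [ 507.6 -290.   131.9]
350 131.5 [37 54 88] [ 509.8 -289.6  130.2]
352 131.1 [38 55 89] [ 509.8 -289.6  132.1]
354 130.5 [34 50 80] [ 511.8 -289.1  130.7]
356 119.8 [ 77  88 106] [ 517.2 -288.   124. ]
358 90.5 [145 151 157] [ 518.4 -287.7  124.1]
360 101.8 [144 150 156] [ 519.  -287.6  125.1]
```

Request:
{"method": "servo_tool", "body": {
  "steps": [
    {"translation": [0, 30, 0], "turn": 0},
    {"translation": [5, 65, 0], "turn": -2},
    {"translation": [10, 100, 0], "turn": -4},
    {"translation": [15, 140, 0], "turn": -6.9},
    {"translation": [20, 180, 0], "turn": -6.9},
    {"translation": [25, 220, 0], "turn": -6.9},
    {"translation": [30, 260, 0], "turn": -6.9},
    {"translation": [30, 290, 0], "turn": -6.9},
    {"translation": [30, 302, 0], "turn": -6.9},
    {"translation": [30, 302, -25], "turn": -6.9},
    {"translation": [30, 302, -35], "turn": -6.9},
    {"translation": [30, 302, -35], "turn": -6.9}
  ]
}}

```text
time: 11.5
ee_pos: [0.5061, 0.0061, 0.0846]
orientation: [-0.045, 0.999, 0.002, -0.001]
force: [-0.0, -0.0, -1.3]
finger_gap: 0.0234
```

```bash
python3 - <<'E'
from h import *
p,th,s=tcp();print(p,th,s['time'],s['finger_gap'],s['joint_velocities'].round(3))
snap('wrist','w5.png')
E
```

```text
[0.50605536 0.00606552 0.08462053] 95.14719780705954 11.5 0.023397164538879946 [-0.004 -0.031 -0.034 -0.     0.029  0.003]
```

View pics/w5.png

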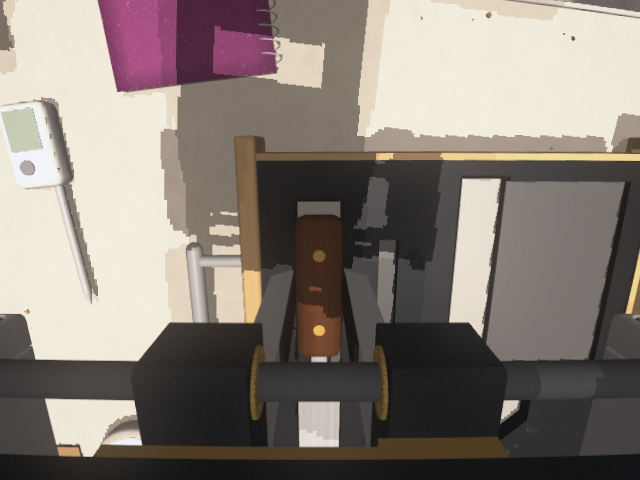

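```bash
python3 - <<'E'
from h import *
L=load('wrist');p,th,s=tcp()
im=L['im']
print(onplane(L,[(319,200.5)],.045)*1000,onplane(L,[(297,205),(341,205)],.035)*1000,onplane(L,[(319,215)],p[2]-.010)*1000)
cv2.imwrite('pics/z5.png',cv2.resize(im[185:260,270:370],None,fx=8,fy=8,interpolation=cv2.INTER_CUBIC))
E
```

```text
[[466.96667412   2.07389583  45.        ]] [[472.58888231 -11.21262645  35.        ]
 [470.1257577   16.23124467  35.        ]] [[469.6858724    2.20884077  75.80968946]]
```

View pics/z5.png

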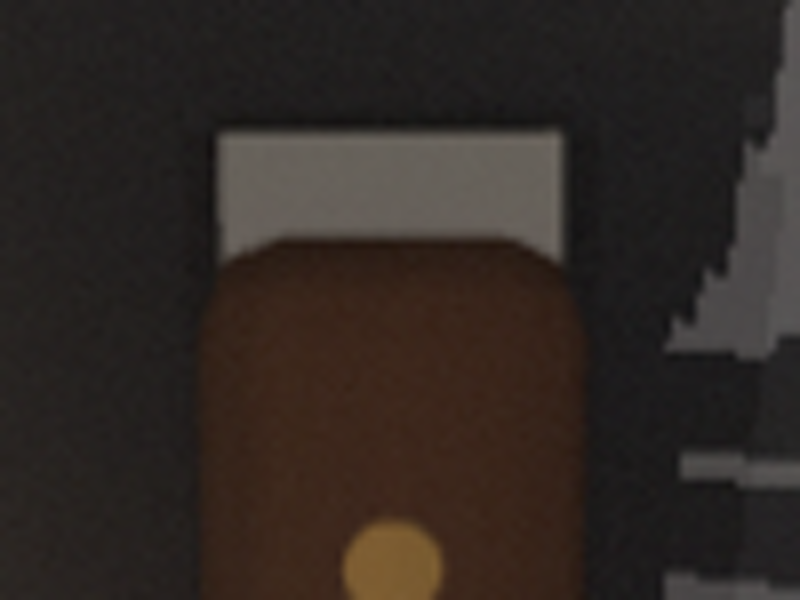

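Request:
{"method": "servo_tool", "body": {
  "steps": [
    {"translation": [-0.5, 0, -10], "turn": 0},
    {"translation": [-0.5, 0, -20], "turn": 0},
    {"translation": [-0.5, 0, -26], "turn": 0},
    {"translation": [-0.5, 0, -30], "turn": 0},
    {"translation": [-0.5, 0, -32], "turn": 0},
    {"translation": [-0.5, 0, -32], "turn": 0}
  ]
}}

```text
time: 12.15
ee_pos: [0.5062, 0.006, 0.0537]
orientation: [-0.045, 0.999, 0.002, -0.001]
force: [-0.6, -0.0, -1.5]
finger_gap: 0.024
```

Request:
{"method": "servo_tool", "body": {
  "steps": [
    {"translation": [0, 0, -3], "turn": 0},
    {"translation": [0, 0, -6], "turn": 0},
    {"translation": [0, 0, -7.5], "turn": 0},
    {"translation": [0, 0, -7.5], "turn": 0}
  ]
}}

```text
time: 12.55
ee_pos: [0.5061, 0.006, 0.0459]
orientation: [-0.045, 0.999, 0.002, -0.001]
force: [0.2, 0.2, 0.1]
finger_gap: 0.0238
```

Request:
{"method": "servo_tool", "body": {
  "steps": [
    {"translation": [0, 0, 1], "turn": 0},
    {"translation": [0, 0, 1], "turn": 0},
    {"translation": [0, 0, 8], "turn": 0},
    {"translation": [0, 0, 20], "turn": 0},
    {"translation": [0, 0, 20], "turn": 0}
  ],
  "grip": 45
}}

```text
time: 13.05
ee_pos: [0.5071, 0.006, 0.068]
orientation: [-0.045, 0.999, 0.002, 0.001]
force: [0.4, 0.2, 0.2]
finger_gap: 0.0423
```

Request:
{"method": "servo_tool", "body": {
  "steps": [
    {"translation": [0, 0, 0], "turn": 0},
    {"translation": [0, 0, 0], "turn": 0},
    {"translation": [0, 0, 0], "turn": 0},
    {"translation": [0, 0, 0], "turn": 0},
    {"translation": [0, 0, -6], "turn": 0},
    {"translation": [0, 0, -10], "turn": 0},
    {"translation": [0, 0, -12], "turn": 0},
    {"translation": [0, 0, -13], "turn": 0}
  ],
  "grip": 0
}}

```text
time: 13.85
ee_pos: [0.5069, 0.006, 0.0546]
orientation: [-0.045, 0.999, 0.002, 0.0]
force: [0.5, 0.2, -0.5]
finger_gap: 0.0004
```

Request:
{"method": "servo_tool", "body": {
  "steps": [
    {"translation": [0, 0, -1.5], "turn": 0},
    {"translation": [0, 0, -3], "turn": 0},
    {"translation": [0, 0, -3.5], "turn": 0},
    {"translation": [0, 0, -3.5], "turn": 0}
  ]
}}

```text
time: 14.25
ee_pos: [0.5072, 0.006, 0.0531]
orientation: [-0.045, 0.999, 0.002, 0.001]
force: [-12.2, 0.2, 27.4]
finger_gap: 0.0003
```

Request:
{"method": "servo_tool", "body": {
  "steps": [
    {"translation": [0, 0, 20], "turn": 0},
    {"translation": [0, 0, 60], "turn": 0},
    {"translation": [0, -15, 100], "turn": 0},
    {"translation": [5, -50, 135], "turn": 0},
    {"translation": [10, -90, 150], "turn": 0},
    {"translation": [15, -130, 150], "turn": 0},
    {"translation": [20, -165, 150], "turn": 0},
    {"translation": [20, -190, 150], "turn": 0},
    {"translation": [20, -190, 150], "turn": 0},
    {"translation": [20, -190, 150], "turn": 0}
  ],
  "grip": 70
}}

```text
time: 15.25
ee_pos: [0.5271, -0.1839, 0.2028]
orientation: [-0.045, 0.999, 0.002, 0.001]
force: [-0.8, -0.1, -0.2]
finger_gap: 0.0657
```

```bash
python3 - <<'E'
from tl import *
p,th,s=tcp();print(p,th,s['time'],s['finger_gap'],s['joint_velocities'].round(3))
snap('wrist','w6.png')
E
```

```text
[ 0.52711193 -0.18393211  0.20284384] 95.1021373549157 15.25 0.06566976093291914 [ 0.025 -0.011  0.008  0.003  0.     0.003]
```

View pics/w6.png

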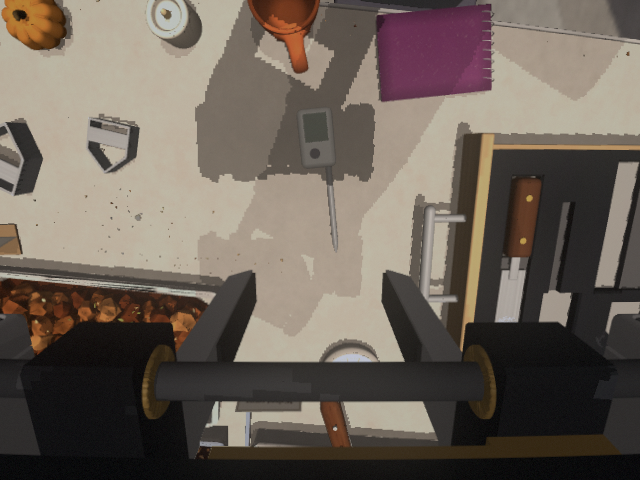

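```bash
python3 - <<'E'
from tl import *
L=load('wrist')
r,m,w,z=top_rect(L,(290,95,345,175),.0135,.03,.018);print('thermo',r,z)
# probe line at z .009
pr=onplane(L,[(328,170),(335.5,248)],.010)*1000;d=pr[1]-pr[0];print(pr.round(1),np.degrees(np.arctan2(d[1],d[0])))
r,m,w,z=top_rect(L,(85,110,145,178),.0135,.03,.02);print('cutter',r,z)
E
```

```text
thermo ((451.6706237792969, -193.64344787597656), (55.181461334228516, 33.16740036010742), 10.701560974121094) 0.017756596
[[ 481.5 -179.    10. ]
 [ 561.3 -163.5   10. ]] 11.028980744660489
cutter ((477.2463073730469, -392.2056579589844), (43.08472442626953, 49.67779541015625), 82.80460357666016) 0.019711837
```

Request:
{"method": "servo_tool", "body": {
  "steps": [
    {"translation": [-10, 0, 0], "turn": -8.5},
    {"translation": [-20, 0, 0], "turn": -17},
    {"translation": [-30, 0, 0], "turn": -25.5},
    {"translation": [-40, 0, 0], "turn": -34},
    {"translation": [-50, -10, 0], "turn": -42.5},
    {"translation": [-60, -10, 0], "turn": -51},
    {"translation": [-70, -10, 0], "turn": -59.5},
    {"translation": [-76, -10, 0], "turn": -68},
    {"translation": [-76, -10, 0], "turn": -76.5},
    {"translation": [-76, -10, 0], "turn": -85},
    {"translation": [-76, -10, 0], "turn": -93.5},
    {"translation": [-76, -10, 0], "turn": -102}
  ]
}}

```text
time: 16.5
ee_pos: [0.4514, -0.1922, 0.2032]
orientation: [0.75, 0.662, 0.001, 0.002]
force: [-0.3, -0.6, 0.5]
finger_gap: 0.0657
```

Request:
{"method": "servo_tool", "body": {
  "steps": [
    {"translation": [0, 0, 0], "turn": -8.5},
    {"translation": [0, 0, 0], "turn": -17},
    {"translation": [0, 0, 0], "turn": -25.5},
    {"translation": [0, 0, 0], "turn": -34},
    {"translation": [0, 0, -10], "turn": -42.5},
    {"translation": [0, 0, -30], "turn": -51},
    {"translation": [0, 0, -60], "turn": -59.5},
    {"translation": [0, 0, -90], "turn": -68},
    {"translation": [0, 0, -115], "turn": -72},
    {"translation": [0, 0, -120], "turn": -72},
    {"translation": [0, 0, -120], "turn": -72}
  ]
}}

```text
time: 17.6
ee_pos: [0.4514, -0.1915, 0.0833]
orientation: [0.995, 0.097, -0.001, 0.002]
force: [0.4, 0.9, 0.6]
finger_gap: 0.0657
```

```bash
python3 - <<'E'
from tl import *
p,th,s=tcp();print(p,th,s['time'],s['finger_gap'],s['joint_velocities'].round(3))
snap('wrist','w7.png')
E
```

```text
[ 0.45144149 -0.19150052  0.08327235] -78.91176421867969 17.6 0.06572013779192694 [-0.005 -0.029 -0.025  0.003  0.015 -0.003]
```

View pics/w7.png

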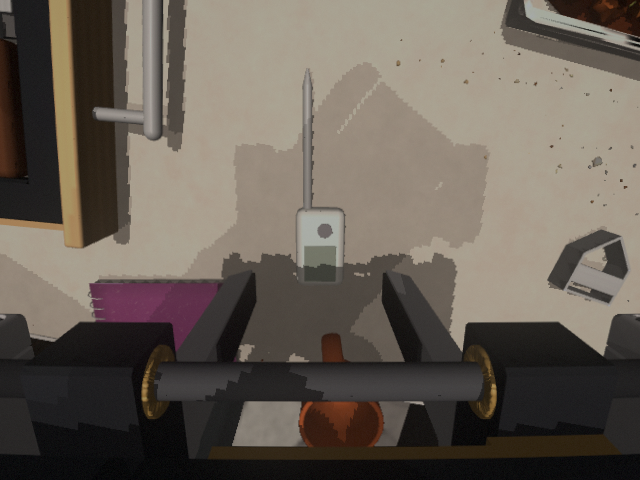

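```bash
python3 - <<'E'
from tl import *
L=load('wrist')
r,m,w,z=top_rect(L,(285,195,360,290),.0135,.03,.018);print('thermo',r,z)
E
```

```text
thermo ((452.6796875, -192.92007446289062), (53.97188186645508, 33.030670166015625), 10.949732780456543) 0.017860055
```

Request:
{"method": "servo_tool", "body": {
  "steps": [
    {"translation": [1, -1.5, -25], "turn": -0.2},
    {"translation": [1, -1.5, -50], "turn": -0.2},
    {"translation": [1, -1.5, -66], "turn": -0.2},
    {"translation": [1, -1.5, -74], "turn": -0.2},
    {"translation": [1, -1.5, -74], "turn": -0.2},
    {"translation": [1, -1.5, -74], "turn": -0.2}
  ]
}}

```text
time: 18.25
ee_pos: [0.4536, -0.1936, 0.0114]
orientation: [0.995, 0.095, 0.0, 0.003]
force: [-0.2, -0.7, -0.5]
finger_gap: 0.0657
```

Request:
{"method": "servo_tool", "body": {
  "steps": [
    {"translation": [0, 0, 0], "turn": 0},
    {"translation": [0, 0, 0], "turn": 0},
    {"translation": [0, 0, 0], "turn": 0},
    {"translation": [0, 0, 0], "turn": 0},
    {"translation": [0, 0, 0], "turn": 0}
  ],
  "grip": 0
}}

```text
time: 18.75
ee_pos: [0.4536, -0.1936, 0.0115]
orientation: [0.995, 0.095, 0.0, 0.003]
force: [-1.0, 0.9, 2.2]
finger_gap: 0.0333
```

Request:
{"method": "servo_tool", "body": {
  "steps": [
    {"translation": [0, 0, 10], "turn": 0},
    {"translation": [0, 0, 30], "turn": 0},
    {"translation": [0, 0, 65], "turn": 0},
    {"translation": [0, 0, 105], "turn": 8.5},
    {"translation": [0, 0, 130], "turn": 17},
    {"translation": [0, 10, 140], "turn": 25.5},
    {"translation": [10, 30, 140], "turn": 34},
    {"translation": [20, 50, 140], "turn": 42.5},
    {"translation": [30, 70, 140], "turn": 51},
    {"translation": [40, 90, 140], "turn": 59.5},
    {"translation": [50, 110, 140], "turn": 68},
    {"translation": [60, 130, 140], "turn": 76.5}
  ]
}}

```text
time: 19.95
ee_pos: [0.5138, -0.0628, 0.1522]
orientation: [0.721, 0.693, 0.002, 0.002]
force: [-0.3, -0.0, -1.1]
finger_gap: 0.0335
```

Request:
{"method": "servo_tool", "body": {
  "steps": [
    {"translation": [10, 10, 0], "turn": 8.5},
    {"translation": [20, 25, 0], "turn": 17},
    {"translation": [30, 40, 0], "turn": 25.5},
    {"translation": [40, 55, 0], "turn": 34},
    {"translation": [50, 70, 0], "turn": 42.5},
    {"translation": [60, 85, 0], "turn": 51},
    {"translation": [70, 100, 0], "turn": 59.5},
    {"translation": [80, 115, 0], "turn": 68},
    {"translation": [90, 125, 0], "turn": 76.5},
    {"translation": [92, 130, 0], "turn": 85},
    {"translation": [92, 130, 0], "turn": 93.5},
    {"translation": [92, 130, 0], "turn": 98}
  ]
}}

```text
time: 21.15
ee_pos: [0.6057, 0.0675, 0.1526]
orientation: [-0.053, 0.999, 0.003, -0.0]
force: [-0.0, 0.3, -0.7]
finger_gap: 0.0333
```

```bash
python3 - <<'E'
from tl import *
p,th,s=tcp();print(p,th,s['time'],s['finger_gap'],s['joint_velocities'].round(3))
E
```

```text
[0.60571589 0.06747522 0.15263216] 96.11146654620983 21.15 0.03333942640512191 [-0.004 -0.001 -0.003  0.001  0.005 -0.716]
```

Request:
{"method": "servo_tool", "body": {
  "steps": [
    {"translation": [0, -1, -20], "turn": -0.9},
    {"translation": [0, -1, -45], "turn": -0.9},
    {"translation": [0, -1, -60], "turn": -0.9},
    {"translation": [0, -1, -65], "turn": -0.9},
    {"translation": [0, -1, -65], "turn": -0.9}
  ]
}}

```text
time: 21.65
ee_pos: [0.6057, 0.0665, 0.0877]
orientation: [-0.045, 0.999, 0.003, -0.001]
force: [0.0, 0.2, -1.4]
finger_gap: 0.0336
```

```bash
python3 - <<'E'
from tl import *
p,th,s=tcp();print(p,th,s['time'],s['finger_gap'],s['joint_velocities'].round(3))
im,d=snap('wrist','w8.png')
cv2.imwrite('pics/w8z.png',cv2.resize(im[60:360,240:420],None,fx=2,fy=2,interpolation=cv2.INTER_CUBIC))
E
```

```text
[0.60566099 0.06646495 0.08767302] 95.21090085498253 21.65 0.03356372090176488 [ 0.    -0.019 -0.018  0.     0.009  0.   ]
```

View pics/w8.png

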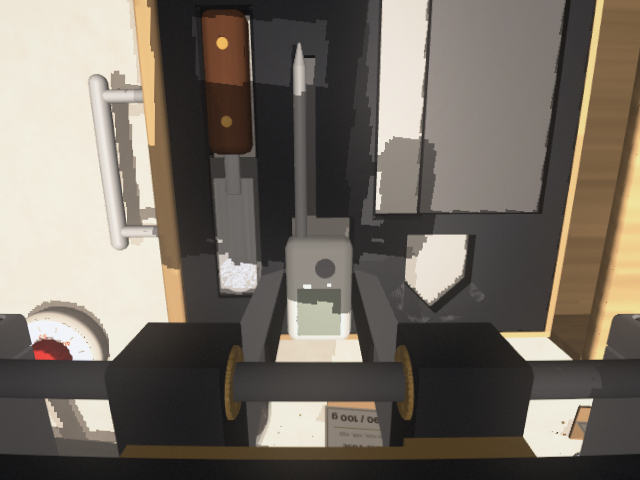

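View pics/w8z.png

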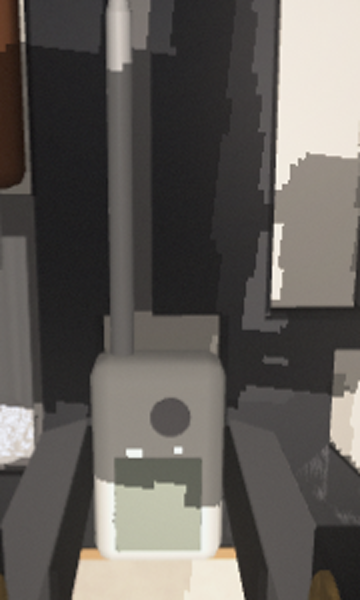

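```bash
python3 - <<'E'
from tl import *
L=load('wrist');im=L['im'];p,th,s=tcp()
C=cloud(L);z=cv2.medianBlur(C[...,2].astype(np.float32),5)
for r in [206,210,213,215,216,217,218,220,224]: print(r,(z[r,335:343]*1000).mean().round(1))
for c in range(286,298): print(c,(z[222:230,c]*1000).mean().round(1),end=' ')
print()
for c in range(344,358): print(c,(z[222:230,c]*1000).mean().round(1),end=' ')
print()
for r in range(230,242,1): print(r,(z[r,312:330].mean()*1000).round(1),(C[r,312:330,0].mean()*1000).round(1),end=' ')
print(1000*onplane(L,[(292.5,226),(350,226)],.035))
E
```

```text
206 45.9
210 46.0
213 45.7
215 45.7
216 45.6
217 45.1
218 35.5
220 34.9
224 34.9
286 45.9 287 45.5 288 45.1 289 44.5 290 43.9 291 39.1 292 35.2 293 35.2 294 35.2 295 86.0 296 86.9 297 87.3 
344 34.7 345 34.6 346 34.7 347 34.8 348 35.2 349 35.6 350 42.0 351 44.0 352 44.9 353 45.2 354 45.6 355 45.7 356 45.8 357 45.8 
230 34.7 587.6 231 34.8 588.4 232 34.8 589.1 233 35.0 589.6 234 35.4 590.4 235 82.2 579.0 236 83.9 579.1 237 86.3 579.0 238 88.3 579.0 239 89.5 576.6 240 90.1 579.5 241 90.8 579.9 [[586.65075507  47.28306132  35.        ]
 [583.32236764  84.14415158  35.        ]]
```

```bash
python3 - <<'E'
from tl import *
L=load('wrist')
print(1000*onplane(L,[(338,217.3),(320,217.3)],.0445))
E
```

```text
[[576.44170035  75.12554657  44.5       ]
 [577.43714338  64.12541978  44.5       ]]
```

Request:
{"method": "servo_tool", "body": {
  "steps": [
    {"translation": [0, 1.2, -10], "turn": 0},
    {"translation": [0, 1.2, -22], "turn": 0},
    {"translation": [0, 1.2, -30], "turn": 0},
    {"translation": [0, 1.2, -33], "turn": 0},
    {"translation": [0, 1.2, -35], "turn": 0},
    {"translation": [0, 1.2, -35], "turn": 0}
  ]
}}

```text
time: 22.3
ee_pos: [0.606, 0.0677, 0.0533]
orientation: [-0.045, 0.999, 0.003, -0.0]
force: [0.9, 0.4, -1.6]
finger_gap: 0.0333
```

Request:
{"method": "servo_tool", "body": {
  "steps": [
    {"translation": [0, 0, -2], "turn": 0},
    {"translation": [0, 0, -4], "turn": 0},
    {"translation": [0, 0, -5.5], "turn": 0},
    {"translation": [0, 0, -5.5], "turn": 0}
  ]
}}

```text
time: 22.7
ee_pos: [0.6059, 0.0677, 0.0476]
orientation: [-0.045, 0.999, 0.003, -0.0]
force: [0.0, 1.2, -0.3]
finger_gap: 0.0334
```

Request:
{"method": "servo_tool", "body": {
  "steps": [
    {"translation": [0, 0, 0.5], "turn": 0},
    {"translation": [0, 0, 0.5], "turn": 0},
    {"translation": [0, 0, 8], "turn": 0},
    {"translation": [0, 0, 20], "turn": 0},
    {"translation": [0, 0, 20], "turn": 0}
  ],
  "grip": 55
}}

```text
time: 23.2
ee_pos: [0.607, 0.0677, 0.07]
orientation: [-0.045, 0.999, 0.003, 0.001]
force: [-0.0, -1.1, -0.0]
finger_gap: 0.0515
```

Request:
{"method": "servo_tool", "body": {
  "steps": [
    {"translation": [0, 0, 0], "turn": 0},
    {"translation": [0, 0, 0], "turn": 0},
    {"translation": [0, 0, 0], "turn": 0},
    {"translation": [0, 0, 0], "turn": 0},
    {"translation": [0, 0, -6], "turn": 0},
    {"translation": [0, 0, -11], "turn": 0},
    {"translation": [0, 0, -14], "turn": 0},
    {"translation": [0, 0, -16], "turn": 0},
    {"translation": [0, 0, -16], "turn": 0}
  ],
  "grip": 0
}}

```text
time: 24.1
ee_pos: [0.607, 0.0677, 0.0538]
orientation: [-0.045, 0.999, 0.003, 0.001]
force: [0.2, 0.1, 0.1]
finger_gap: 0.0004
```

Request:
{"method": "servo_tool", "body": {
  "steps": [
    {"translation": [0, 0, -1.5], "turn": 0},
    {"translation": [0, 0, -2.5], "turn": 0},
    {"translation": [0, 0, -2.5], "turn": 0}
  ]
}}

```text
time: 24.4
ee_pos: [0.6073, 0.0678, 0.0532]
orientation: [-0.046, 0.999, 0.003, 0.002]
force: [-8.7, -0.4, 18.5]
finger_gap: 0.0004
```

Request:
{"method": "servo_tool", "body": {
  "steps": [
    {"translation": [0, 0, 20], "turn": 0},
    {"translation": [0, 0, 60], "turn": 0},
    {"translation": [0, -30, 100], "turn": 0},
    {"translation": [-5, -75, 135], "turn": 0},
    {"translation": [-10, -120, 150], "turn": 0},
    {"translation": [-20, -165, 150], "turn": 0},
    {"translation": [-35, -210, 150], "turn": 0},
    {"translation": [-50, -255, 150], "turn": 0},
    {"translation": [-60, -300, 150], "turn": -3},
    {"translation": [-70, -345, 150], "turn": -6},
    {"translation": [-77, -390, 150], "turn": -9},
    {"translation": [-77, -430, 150], "turn": -12.4}
  ],
  "grip": 75
}}

```text
time: 25.6
ee_pos: [0.5293, -0.3646, 0.2036]
orientation: [0.064, 0.998, 0.002, 0.002]
force: [0.8, -0.5, -0.2]
finger_gap: 0.0702
```

Request:
{"method": "servo_tool", "body": {
  "steps": [
    {"translation": [0, -25, -10], "turn": 0},
    {"translation": [0, -28, -10], "turn": 0},
    {"translation": [0, -28, -10], "turn": 0}
  ]
}}

```text
time: 25.9
ee_pos: [0.5291, -0.3925, 0.1932]
orientation: [0.065, 0.998, 0.003, 0.002]
force: [-0.4, 0.9, 0.2]
finger_gap: 0.0707
```

```bash
python3 - <<'E'
from tl import *
p,th,s=tcp();print(p,th,s['time'],s['finger_gap'],s['joint_velocities'].round(3),s['joint_positions'].round(2))
im,d=snap('wrist','w9.png')
L=load('wrist')
try:
  r,m,w,z=top_rect(L,(250,90,380,260),.0135,.03,.02);print('cutter',r,z)
except Exception as e: print(e)
E
```

```text
[ 0.52909633 -0.39251809  0.19321703] 82.60186927640736 25.9 0.07065220550268221 [ 0.029 -0.027  0.014  0.    -0.003  0.006] [-0.7   0.56  1.19  0.01  1.4  -2.14]
cutter ((477.8147888183594, -394.1259460449219), (39.54705810546875, 49.03971862792969), 82.58527374267578) 0.019734632
```

View pics/w9.png

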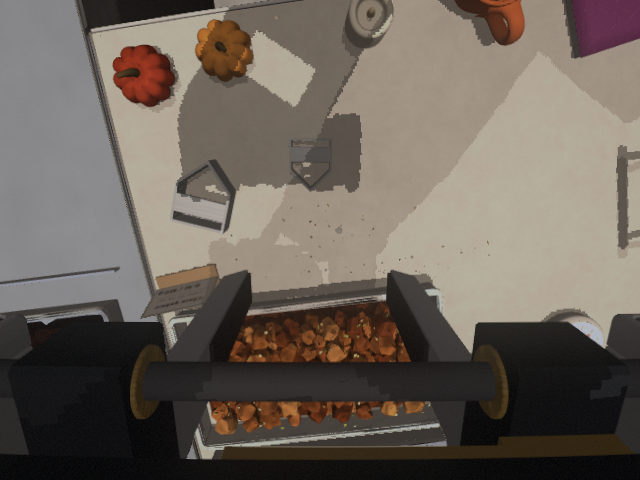

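Request:
{"method": "servo_tool", "body": {
  "steps": [
    {"translation": [-30, 0, -20], "turn": 0},
    {"translation": [-61, 0.3, -45], "turn": 0},
    {"translation": [-61, 0.3, -85], "turn": 0},
    {"translation": [-61, 0.3, -125], "turn": 0},
    {"translation": [-61, 0.3, -155], "turn": 0},
    {"translation": [-61, 0.3, -172], "turn": 0},
    {"translation": [-61, 0.3, -180], "turn": 0},
    {"translation": [-61, 0.3, -182], "turn": 0},
    {"translation": [-61, 0.3, -182], "turn": 0},
    {"translation": [-61, 0.3, -182], "turn": 0}
  ],
  "grip": 60,
  "squeeze": 25
}}

```text
time: 26.95
ee_pos: [0.469, -0.3917, 0.0131]
orientation: [0.064, 0.998, 0.002, 0.003]
force: [0.0, 1.2, -0.3]
finger_gap: 0.0564
```

Request:
{"method": "servo_tool", "body": {
  "steps": [
    {"translation": [0, 0, 0], "turn": 0},
    {"translation": [0, 0, 0], "turn": 0},
    {"translation": [0, 0, 0], "turn": 0},
    {"translation": [0, 0, 0], "turn": 0},
    {"translation": [0, 0, 0], "turn": 0}
  ],
  "grip": 0
}}

```text
time: 27.45
ee_pos: [0.4692, -0.3919, 0.0136]
orientation: [0.064, 0.998, 0.002, 0.003]
force: [-1.6, 0.9, 6.5]
finger_gap: 0.0396
```

Request:
{"method": "servo_tool", "body": {
  "steps": [
    {"translation": [0, 0, 10], "turn": 0},
    {"translation": [0, 0, 30], "turn": 0},
    {"translation": [0, 0, 70], "turn": 0},
    {"translation": [0, 15, 105], "turn": 0},
    {"translation": [10, 50, 115], "turn": 3},
    {"translation": [20, 90, 115], "turn": 6},
    {"translation": [30, 130, 115], "turn": 9},
    {"translation": [40, 170, 115], "turn": 12.6},
    {"translation": [50, 210, 115], "turn": 12.6},
    {"translation": [60, 250, 115], "turn": 12.6},
    {"translation": [70, 290, 115], "turn": 12.6},
    {"translation": [80, 330, 115], "turn": 12.6}
  ]
}}

```text
time: 28.65
ee_pos: [0.5494, -0.0603, 0.1293]
orientation: [-0.046, 0.999, 0.002, 0.003]
force: [0.6, 0.1, -0.6]
finger_gap: 0.0395
```

Request:
{"method": "servo_tool", "body": {
  "steps": [
    {"translation": [10, 30, 0], "turn": 0},
    {"translation": [20, 70, 0], "turn": 0},
    {"translation": [30, 110, 0], "turn": 0},
    {"translation": [40, 150, 0], "turn": 0},
    {"translation": [48, 185, 0], "turn": 0},
    {"translation": [48, 203, -10], "turn": 0},
    {"translation": [48, 203, -25], "turn": 0},
    {"translation": [48, 203, -35], "turn": 0},
    {"translation": [48, 203, -35], "turn": 0},
    {"translation": [48, 203, -35], "turn": 0}
  ]
}}

```text
time: 29.65
ee_pos: [0.5974, 0.1415, 0.0942]
orientation: [-0.045, 0.999, 0.002, 0.003]
force: [0.9, -0.4, -0.3]
finger_gap: 0.0395
```

```bash
python3 - <<'E'
from tl import *
p,th,s=tcp();print(p,th,s['time'],s['finger_gap'],s['joint_velocities'].round(3))
im,d=snap('wrist','w10.png')
cv2.imwrite('pics/w10z.png',cv2.resize(im[180:380,220:420],None,fx=3,fy=3,interpolation=cv2.INTER_CUBIC))
E
```

```text
[0.59741908 0.1414896  0.0942367 ] 95.1875174485027 29.65 0.03947962489419458 [ 0.005 -0.011 -0.013  0.002  0.004  0.004]
```

View pics/w10.png

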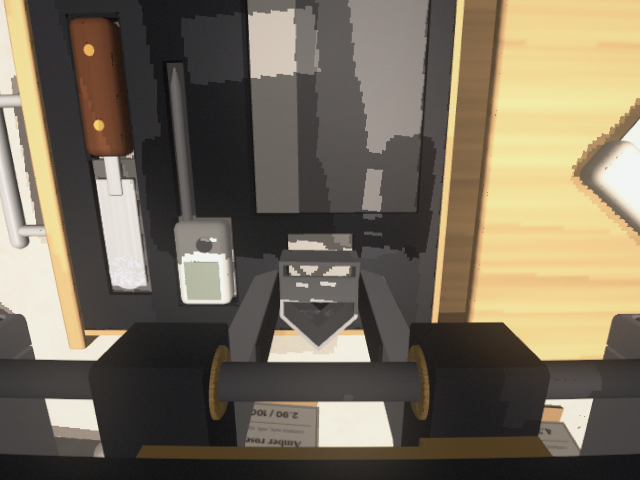

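View pics/w10z.png

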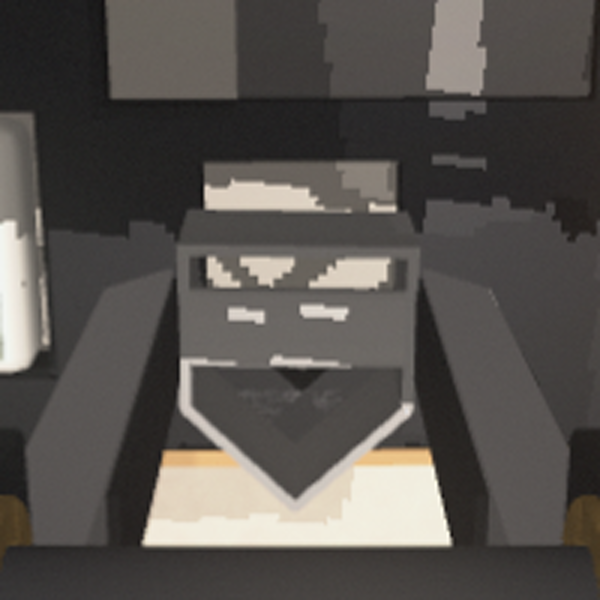

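```bash
cat > prof.py <<'E'
from tl import *
def prof(L,rows,cols,axis):
    C=cloud(L);z=cv2.medianBlur(C[...,2].astype(np.float32),3)*1000
    a=z[rows[0]:rows[1],cols[0]:cols[1]]
    v=np.median(a,axis=1 if axis=='row' else 0)
    s=rows[0] if axis=='row' else cols[0]
    print(' '.join(f'{s+i}:{x:.1f}' for i,x in enumerate(v)))
E
python3 - <<'E'
from prof import *
L=load('wrist');p,th,s=tcp()
prof(L,(226,262),(310,330),'row')
prof(L,(236,246),(280,296),'col')
prof(L,(236,246),(345,360),'col')
prof(L,(335,352),(316,321),'row')
a=onplane(L,[(320,233.0)],.046)*1000;print('mouth base',a)
print(onplane(L,[(287.5,241),(352.5,241)],.035)*1000)
print('cutter base bottom/top',onplane(L,[(318,250.3)],p[2]-.0136)*1000,onplane(L,[(318,262)],p[2]+.0064)*1000, 'peak',onplane(L,[(318.3,349)],p[2]+.0064)*1000)
print('sides',onplane(L,[(280,300),(358.5,300)],p[2]+.0064)*1000)
E
```

```text
226:45.8 227:46.0 228:46.0 229:45.9 230:45.8 231:45.8 232:45.8 233:45.4 234:35.2 235:34.7 236:34.8 237:34.7 238:34.8 239:35.0 240:35.0 241:34.9 242:34.8 243:34.9 244:34.8 245:34.9 246:34.9 247:35.0 248:34.9 249:35.3 250:80.3 251:82.0 252:84.0 253:85.7 254:87.4 255:89.4 256:91.0 257:92.7 258:94.4 259:96.1 260:97.6 261:98.9
280:45.9 281:45.8 282:45.9 283:46.0 284:45.9 285:45.7 286:45.4 287:38.6 288:35.5 289:34.7 290:34.6 291:34.7 292:34.9 293:35.0 294:35.0 295:34.8
345:34.8 346:34.7 347:34.9 348:34.7 349:34.8 350:34.5 351:35.3 352:37.0 353:43.3 354:45.3 355:45.9 356:46.0 357:45.8 358:45.8 359:45.8
335:90.3 336:91.2 337:92.0 338:93.6 339:94.4 340:95.5 341:96.0 342:97.6 343:98.6 344:99.6 345:100.2 346:100.3 347:100.3 348:100.3 349:100.1 350:0.8 351:-0.4
mouth base [[580.69495372 140.16087526  46.        ]]
[[590.97923696 119.34542816  35.        ]
 [587.07020411 162.64453329  35.        ]]
cutter base bottom/top [[581.43469362 138.93590361  81.07564418]] [[581.25520732 138.90898802 101.07564418]] peak [[629.39242174 143.42061585 101.07564418]]
sides [[603.17378251 121.61111601 101.07564418]
 [599.62298724 161.12971734 101.07564418]]
```

Request:
{"method": "servo_tool", "body": {
  "steps": [
    {"translation": [1, 0.8, -10], "turn": 0},
    {"translation": [1, 0.8, -20], "turn": 0},
    {"translation": [1, 0.8, -28], "turn": 0},
    {"translation": [1, 0.8, -32], "turn": 0},
    {"translation": [1, 0.8, -34], "turn": 0},
    {"translation": [1, 0.8, -36], "turn": 0},
    {"translation": [1, 0.8, -38], "turn": 0},
    {"translation": [1, 0.8, -38], "turn": 0}
  ]
}}

```text
time: 30.5
ee_pos: [0.5986, 0.1425, 0.0566]
orientation: [-0.045, 0.999, 0.002, 0.004]
force: [0.7, -0.0, -0.9]
finger_gap: 0.0399
```

Request:
{"method": "servo_tool", "body": {
  "steps": [
    {"translation": [0, 0, -2], "turn": 0},
    {"translation": [0, 0, -4], "turn": 0},
    {"translation": [0, 0, -6], "turn": 0},
    {"translation": [0, 0, -7], "turn": 0},
    {"translation": [0, 0, -7], "turn": 0}
  ]
}}

```text
time: 31.0
ee_pos: [0.5985, 0.1425, 0.0494]
orientation: [-0.045, 0.999, 0.002, 0.003]
force: [0.3, -0.1, -1.0]
finger_gap: 0.0394
```

Request:
{"method": "servo_tool", "body": {
  "steps": [
    {"translation": [0, 0, 0], "turn": 0},
    {"translation": [0, 0, 0], "turn": 0},
    {"translation": [0, 0, 8], "turn": 0},
    {"translation": [0, 0, 22], "turn": 0},
    {"translation": [0, 0, 22], "turn": 0}
  ],
  "grip": 60
}}

```text
time: 31.5
ee_pos: [0.5997, 0.1427, 0.0742]
orientation: [-0.045, 0.999, 0.002, 0.005]
force: [0.1, -0.3, 0.2]
finger_gap: 0.0568
```

Request:
{"method": "servo_tool", "body": {
  "steps": [
    {"translation": [0, 0, 0], "turn": 0},
    {"translation": [0, 0, 0], "turn": 0},
    {"translation": [0, 0, 0], "turn": 0},
    {"translation": [0, 0, 0], "turn": 0},
    {"translation": [0, 0, 0], "turn": 0},
    {"translation": [0, 0, -6], "turn": 0},
    {"translation": [0, 0, -10], "turn": 0},
    {"translation": [0, 0, -12], "turn": 0},
    {"translation": [0, 0, -14], "turn": 0},
    {"translation": [0, 0, -15], "turn": 0}
  ],
  "grip": 0
}}

```text
time: 32.5
ee_pos: [0.5997, 0.1427, 0.059]
orientation: [-0.045, 0.999, 0.002, 0.005]
force: [0.6, -0.5, 0.4]
finger_gap: 0.0005
```

Request:
{"method": "servo_tool", "body": {
  "steps": [
    {"translation": [-1, 0, -2], "turn": 0},
    {"translation": [-1, 0, -4], "turn": 0},
    {"translation": [-1, 0, -5.5], "turn": 0},
    {"translation": [-1, 0, -5.5], "turn": 0}
  ]
}}

```text
time: 32.9
ee_pos: [0.5988, 0.1428, 0.0551]
orientation: [-0.045, 0.999, 0.002, 0.006]
force: [-9.0, -2.2, 18.4]
finger_gap: 0.0007
```

Request:
{"method": "servo_tool", "body": {
  "steps": [
    {"translation": [0, 0, 20], "turn": 0},
    {"translation": [0, 0, 60], "turn": 0},
    {"translation": [0, 0, 105], "turn": 8},
    {"translation": [-5, 20, 145], "turn": 16},
    {"translation": [-10, 50, 175], "turn": 24},
    {"translation": [-10, 90, 185], "turn": 32},
    {"translation": [-15, 135, 185], "turn": 40},
    {"translation": [-19, 180, 185], "turn": 48},
    {"translation": [-19, 215, 185], "turn": 51},
    {"translation": [-19, 234, 185], "turn": 51},
    {"translation": [-19, 234, 185], "turn": 51},
    {"translation": [-19, 234, 185], "turn": 51}
  ],
  "grip": 60
}}

```text
time: 34.1
ee_pos: [0.5797, 0.3764, 0.2398]
orientation: [-0.471, 0.882, 0.004, 0.004]
force: [0.1, -0.2, -0.2]
finger_gap: 0.0564
```

```bash
python3 - <<'E'
from tl import *
p,th,s=tcp();print(p,th,s['time'],s['finger_gap'],s['joint_velocities'].round(3),s['joint_positions'].round(2))
im,d=snap('wrist','w11.png')
E
```

```text
[0.57974701 0.37644977 0.23975771] 146.213930155435 34.1 0.05636891851796685 [-0.02  -0.015  0.012 -0.002 -0.    -0.   ] [ 0.52  0.61  1.    0.01  1.52 -2.03]
```

View pics/w11.png

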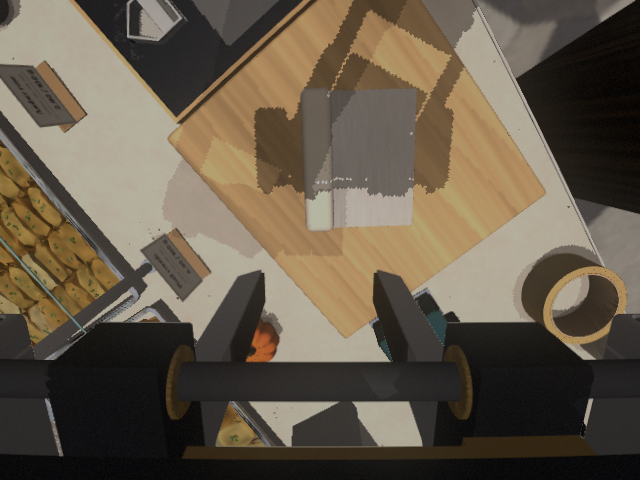

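```bash
python3 - <<'E'
from tl import *
L=load('wrist')
r,m,w,z=top_rect(L,(285,75,430,245),.0885,.1,.092);print('handle',r,z)
r,m,w,z=top_rect(L,(285,75,430,245),.0795,.1,.084);print('all',r,z)
E
```

```text
handle ((550.6827392578125, 331.1160888671875), (122.29798889160156, 24.77939796447754), 57.97704315185547) 0.09163983
all ((519.8316040039062, 350.79486083984375), (125.66962432861328, 99.28629302978516), 58.12260055541992) 0.08371307
```

Request:
{"method": "servo_tool", "body": {
  "steps": [
    {"translation": [-15, -22, -20], "turn": 1.8},
    {"translation": [-29, -45, -45], "turn": 1.8},
    {"translation": [-29, -45, -85], "turn": 1.8},
    {"translation": [-29, -45, -120], "turn": 1.8},
    {"translation": [-29, -45, -140], "turn": 1.8},
    {"translation": [-29, -45, -150], "turn": 1.8},
    {"translation": [-29, -45, -154], "turn": 1.8},
    {"translation": [-29, -45, -154], "turn": 1.8},
    {"translation": [-29, -45, -154], "turn": 1.8}
  ],
  "grip": 55,
  "squeeze": 35
}}

```text
time: 35.05
ee_pos: [0.5516, 0.331, 0.0874]
orientation: [-0.484, 0.875, 0.004, 0.005]
force: [0.2, -0.0, 0.3]
finger_gap: 0.0519
```

Request:
{"method": "servo_tool", "body": {
  "steps": [
    {"translation": [-0.5, 0, -1], "turn": 0},
    {"translation": [-0.5, 0, -1], "turn": 0},
    {"translation": [-0.5, 0, -1], "turn": 0},
    {"translation": [-0.5, 0, -1], "turn": 0},
    {"translation": [-0.5, 0, -1], "turn": 0},
    {"translation": [-0.5, 0, -1], "turn": 0}
  ],
  "grip": 0
}}

```text
time: 35.65
ee_pos: [0.5511, 0.3311, 0.0866]
orientation: [-0.484, 0.875, 0.004, 0.005]
force: [-1.6, -0.3, 3.1]
finger_gap: 0.0255
```

Request:
{"method": "servo_tool", "body": {
  "steps": [
    {"translation": [0, 0, 10], "turn": 0},
    {"translation": [0, 0, 30], "turn": 0},
    {"translation": [0, 0, 50], "turn": 0},
    {"translation": [0, 0, 60], "turn": 0},
    {"translation": [0, 0, 60], "turn": 0}
  ]
}}

```text
time: 36.15
ee_pos: [0.5516, 0.3313, 0.1482]
orientation: [-0.484, 0.875, 0.004, 0.006]
force: [0.4, 0.4, -1.3]
finger_gap: 0.0253
```

Request:
{"method": "servo_tool", "body": {
  "steps": [
    {"translation": [-5, -20, 0], "turn": -8},
    {"translation": [-10, -45, 0], "turn": -16},
    {"translation": [-15, -75, 0], "turn": -24},
    {"translation": [-20, -105, 0], "turn": -32},
    {"translation": [-27, -135, 0], "turn": -40},
    {"translation": [-33, -165, 0], "turn": -48},
    {"translation": [-38, -195, 0], "turn": -52.8},
    {"translation": [-43, -215, 0], "turn": -52.8},
    {"translation": [-43, -225, -15], "turn": -52.8},
    {"translation": [-43, -225, -35], "turn": -52.8},
    {"translation": [-43, -225, -45], "turn": -52.8},
    {"translation": [-43, -225, -45], "turn": -52.8}
  ]
}}

```text
time: 37.35
ee_pos: [0.5077, 0.1063, 0.1015]
orientation: [-0.045, 0.999, 0.001, 0.006]
force: [0.1, -0.5, -1.8]
finger_gap: 0.0253
```

```bash
python3 - <<'E'
from tl import *
p,th,s=tcp();print(p,th,s['time'],s['finger_gap'],s['joint_velocities'].round(3))
im,d=snap('wrist','w12.png')
E
```

```text
[0.5076575  0.10628469 0.10154476] 95.16193082498842 37.35 0.025255016861735577 [ 0.006 -0.029 -0.031 -0.001  0.029 -0.001]
```

View pics/w12.png

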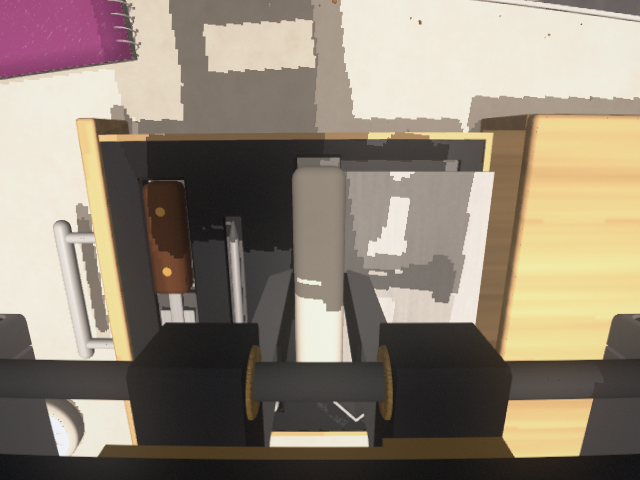

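```bash
python3 - <<'E'
from prof import *
L=load('wrist');p,th,s=tcp();im=L['im']
cv2.imwrite('pics/w12z.png',cv2.resize(im[145:195,280:500],None,fx=3.6,fy=5,interpolation=cv2.INTER_CUBIC))
prof(L,(150,182),(310,328),'row')
prof(L,(150,182),(390,440),'row')
prof(L,(159,164),(288,306),'col')
prof(L,(159,164),(334,348),'col')
prof(L,(160,166),(440,470),'col')
prof(L,(200,230),(285,300),'col')
prof(L,(200,230),(338,352),'col')
E
```

```text
150:45.7 151:45.9 152:46.1 153:46.0 154:45.6 155:45.4 156:44.6 157:43.8 158:35.2 159:34.8 160:34.8 161:34.7 162:34.8 163:34.6 164:34.6 165:35.0 166:99.2 167:102.0 168:103.0 169:103.9 170:104.5 171:105.0 172:105.7 173:105.8 174:106.1 175:106.4 176:106.7 177:106.7 178:106.7 179:106.8 180:106.8 181:106.8
150:45.7 151:45.7 152:45.6 153:45.7 154:45.7 155:45.7 156:45.7 157:45.6 158:45.7 159:45.4 160:41.7 161:41.3 162:41.2 163:41.1 164:41.1 165:41.2 166:41.2 167:41.2 168:41.2 169:41.3 170:41.8 171:97.9 172:98.3 173:98.4 174:98.6 175:98.5 176:98.4 177:98.5 178:98.6 179:98.5 180:98.5 181:98.5
288:46.3 289:46.0 290:45.9 291:45.9 292:45.9 293:45.6 294:44.9 295:44.2 296:40.9 297:35.3 298:34.7 299:34.4 300:34.4 301:34.8 302:34.9 303:35.1 304:34.8 305:34.8
334:35.1 335:34.8 336:34.7 337:34.8 338:35.0 339:35.4 340:39.5 341:40.8 342:41.4 343:41.3 344:41.5 345:41.6 346:41.5 347:41.5
440:41.0 441:41.3 442:41.3 443:41.1 444:41.2 445:41.2 446:40.9 447:41.2 448:40.9 449:41.1 450:41.1 451:41.1 452:41.1 453:41.2 454:41.2 455:41.2 456:41.4 457:41.8 458:42.6 459:43.9 460:45.0 461:45.5 462:45.6 463:45.6 464:45.8 465:45.5 466:45.7 467:45.6 468:45.7 469:45.6
285:46.0 286:45.9 287:45.8 288:45.9 289:46.0 290:45.9 291:45.9 292:46.8 293:103.5 294:104.4 295:104.9 296:105.3 297:105.7 298:105.9 299:106.2
338:106.2 339:105.9 340:105.6 341:105.3 342:104.7 343:104.2 344:103.2 345:98.9 346:98.5 347:98.6 348:98.7 349:98.6 350:98.7 351:98.6
```

View pics/w12z.png

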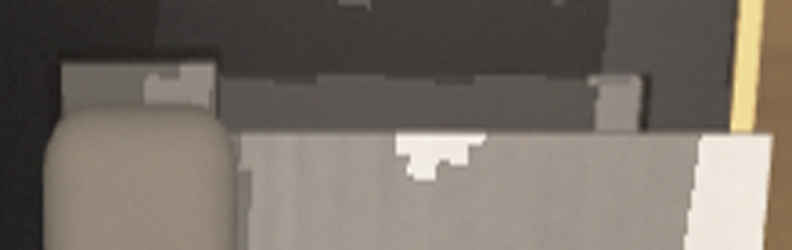

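```bash
python3 - <<'E'
from prof import *
L=load('wrist');p,th,s=tcp()
ex=np.array([np.cos(np.radians(95.2)),np.sin(np.radians(95.2))]);ey=np.array([-ex[1],ex[0]])
def rel(uv,z,n):
    q=onplane(L,[uv],z)[0][:2]*1000-p[:2]*1000; print(n,'dx_drawer %.2f dy_drawer %.2f'%(q@ex,q@ey))
prof(L,(176,190),(480,505),'col')
rel((318,157.5),.044,'pocket end (want 64 )')
rel((415,159.6),.0445,'recess side (64)')
rel((415,170.4),p[2]-.0026,'blade side (62.5)')
rel((318,165.6),p[2]-.004,'handle end (62.5)')
rel((296.5,161.5),.036,'pocket left (-14)')
rel((339.7,161.5),.0375,'pocket right (+14)')
rel((459,163),.044,'recess end (87.5)')
rel((494,180),p[2]-.0026,'blade end (86)')
rel((292.5,215),p[2]+.0,'handle left(-12.5)')
rel((344.5,215),p[2]+.0,'handle right(12.5)')
E
```

```text
480:98.4 481:98.5 482:98.5 483:98.5 484:98.6 485:98.4 486:98.4 487:98.4 488:98.3 489:98.4 490:98.3 491:98.5 492:97.8 493:10.4 494:10.0 495:10.0 496:9.7 497:9.9 498:9.5 499:9.5 500:9.6 501:9.7 502:9.7 503:9.5 504:9.4
pocket end (want 64 ) dx_drawer -1.27 dy_drawer 63.54
recess side (64) dx_drawer 59.49 dy_drawer 62.35
blade side (62.5) dx_drawer 45.55 dy_drawer 60.69
handle end (62.5) dx_drawer -1.19 dy_drawer 62.82
pocket left (-14) dx_drawer -15.24 dy_drawer 60.55
pocket right (+14) dx_drawer 12.70 dy_drawer 60.63
recess end (87.5) dx_drawer 87.65 dy_drawer 60.32
blade end (86) dx_drawer 84.61 dy_drawer 56.21
handle left(-12.5) dx_drawer -13.67 dy_drawer 39.31
handle right(12.5) dx_drawer 11.76 dy_drawer 39.30
```

```bash
python3 - <<'E'
from prof import *
L=load('wrist');p,th,s=tcp()
C=cloud(L);z=cv2.medianBlur(C[...,2].astype(np.float32),3)
def edge(cols,r0,r1,thr,above):
    pts=[]
    for c in cols:
        col=z[r0:r1,c]; i=np.argmax(col>thr) if above else np.argmax(col<thr)
        if i>0: f=(thr-col[i-1])/(col[i]-col[i-1]); pts.append((c,r0+i-1+f))
    return np.array(pts)
A=edge(range(360,480),160,185,.07,True); B=edge(range(350,450),150,168,.0435,False); 
Cc=edge(range(302,336),150,164,.040,False)
for n,e,pl in (('blade',A,p[2]-.0026),('recess',B,.0445),('pocket',Cc,.044)):
    w=onplane(L,e,pl)[:,:2]*1000; k=np.polyfit(w[:,1],w[:,0],1); print(n,len(e),'ang of edge',90-np.degrees(np.arctan(k[0])),e[0],e[-1])
# right blade end vs. rows
def edgec(rows,c0,c1,thr):
    pts=[]
    for r in rows:
        a=z[r,c0:c1]; i=np.argmax(a<thr)
        pts.append((c0+i-0.5,r))
    return np.array(pts)
D=edgec(range(178,290),470,505,.07);w=onplane(L,D,p[2]-.0026)[:,:2]*1000;k=np.polyfit(w[:,0],w[:,1],1);print('blade end ang',np.degrees(np.arctan(k[0])))
E
```

```text
blade 120 ang of edge 95.37264970834659 [360.         170.50408679] [479.         170.45758441]
recess 100 ang of edge 95.40839291786362 [350.         159.53130656] [449.         159.53279823]
pocket 34 ang of edge 95.27168719058217 [302.         157.46869522] [335.         157.36555094]
blade end ang 4.953053242481069
```

Request:
{"method": "servo_tool", "body": {
  "steps": [
    {"translation": [0.3, 0.3, -15], "turn": 0.1},
    {"translation": [0.3, 0.3, -28], "turn": 0.1},
    {"translation": [0.3, 0.3, -36], "turn": 0.1},
    {"translation": [0.3, 0.3, -41], "turn": 0.1},
    {"translation": [0.3, 0.3, -44], "turn": 0.1},
    {"translation": [0.3, 0.3, -46], "turn": 0.1},
    {"translation": [0.3, 0.3, -46], "turn": 0.1}
  ]
}}

```text
time: 38.1
ee_pos: [0.5086, 0.1068, 0.0568]
orientation: [-0.046, 0.999, 0.001, 0.007]
force: [0.9, -0.1, -1.6]
finger_gap: 0.0253
```

Request:
{"method": "servo_tool", "body": {
  "steps": [
    {"translation": [0, 0, -2], "turn": 0},
    {"translation": [0, 0, -4], "turn": 0},
    {"translation": [0, 0, -6], "turn": 0},
    {"translation": [0, 0, -8], "turn": 0},
    {"translation": [0, 0, -8], "turn": 0}
  ]
}}

```text
time: 38.6
ee_pos: [0.5085, 0.1068, 0.0485]
orientation: [-0.046, 0.999, 0.001, 0.007]
force: [0.0, -0.6, -2.0]
finger_gap: 0.0255
```

Request:
{"method": "servo_tool", "body": {
  "steps": [
    {"translation": [0, 0, 0], "turn": 0},
    {"translation": [0, 0, 0], "turn": 0},
    {"translation": [0, 0, 8], "turn": 0},
    {"translation": [0, 0, 20], "turn": 0},
    {"translation": [0, 0, 20], "turn": 0}
  ],
  "grip": 50
}}

```text
time: 39.1
ee_pos: [0.5095, 0.1069, 0.0706]
orientation: [-0.046, 0.999, 0.001, 0.008]
force: [1.0, -1.2, -0.8]
finger_gap: 0.0473
```

Request:
{"method": "servo_tool", "body": {
  "steps": [
    {"translation": [0, 0, 0], "turn": 0},
    {"translation": [0, 0, 0], "turn": 0},
    {"translation": [0, 0, 0], "turn": 0},
    {"translation": [0, 0, 0], "turn": 0},
    {"translation": [0, 0, -6], "turn": 0},
    {"translation": [0, 0, -11], "turn": 0},
    {"translation": [0, 0, -15], "turn": 0},
    {"translation": [0, 0, -17], "turn": 0},
    {"translation": [0, 0, -17], "turn": 0}
  ],
  "grip": 0
}}

```text
time: 40.0
ee_pos: [0.5094, 0.1069, 0.0535]
orientation: [-0.046, 0.999, 0.001, 0.008]
force: [-0.2, -0.2, -0.3]
finger_gap: 0.0006
```

Request:
{"method": "servo_tool", "body": {
  "steps": [
    {"translation": [0, 0, -1.5], "turn": 0},
    {"translation": [0, 0, -2.5], "turn": 0},
    {"translation": [0, 0, -2.5], "turn": 0}
  ]
}}

```text
time: 40.3
ee_pos: [0.5097, 0.1069, 0.053]
orientation: [-0.046, 0.999, 0.001, 0.008]
force: [-13.3, -1.9, 30.6]
finger_gap: 0.0002
```

Request:
{"method": "servo_tool", "body": {
  "steps": [
    {"translation": [0, 0, 20], "turn": 0},
    {"translation": [20, -10, 70], "turn": 0},
    {"translation": [50, -25, 120], "turn": 0},
    {"translation": [80, -40, 165], "turn": 0},
    {"translation": [91, -46, 195], "turn": 0},
    {"translation": [91, -46, 197], "turn": 0},
    {"translation": [91, -46, 197], "turn": 0}
  ],
  "grip": 30
}}

```text
time: 41.0
ee_pos: [0.6012, 0.0607, 0.2505]
orientation: [-0.046, 0.999, 0.001, 0.009]
force: [-0.3, -0.3, -0.1]
finger_gap: 0.0283
```

```bash
python3 - <<'E'
from tl import *
p,th,s=tcp();print(p,th,s['time'],s['finger_gap'],s['joint_velocities'].round(3))
im,d=snap('wrist','w13.png')
L=load('wrist');C=cloud(L);z=cv2.medianBlur(C[...,2].astype(np.float32),3)
v=np.clip((z-0.03)/(0.065-0.03)*255,0,255).astype(np.uint8)
cv2.imwrite('pics/w13z.png',cv2.resize(v[0:320,200:520],None,fx=1.8,fy=1.8,interpolation=cv2.INTER_NEAREST))
E
```

```text
[0.60118823 0.06067026 0.2505389 ] 95.2490894634237 41.0 0.028284666928831633 [ 0.012  0.013  0.071  0.    -0.02   0.004]
```

View pics/w13.png

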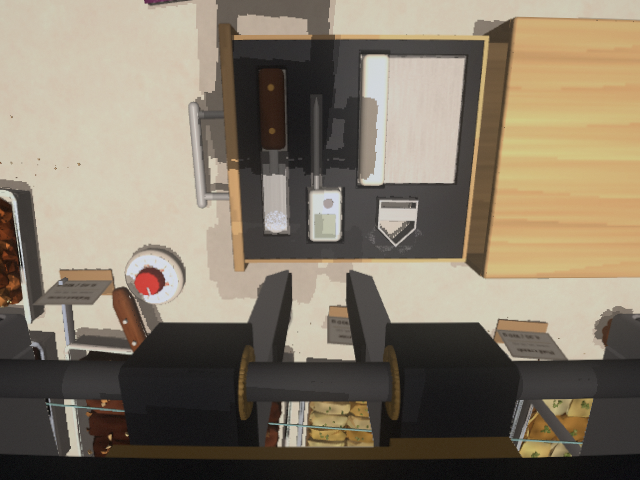

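View pics/w13z.png

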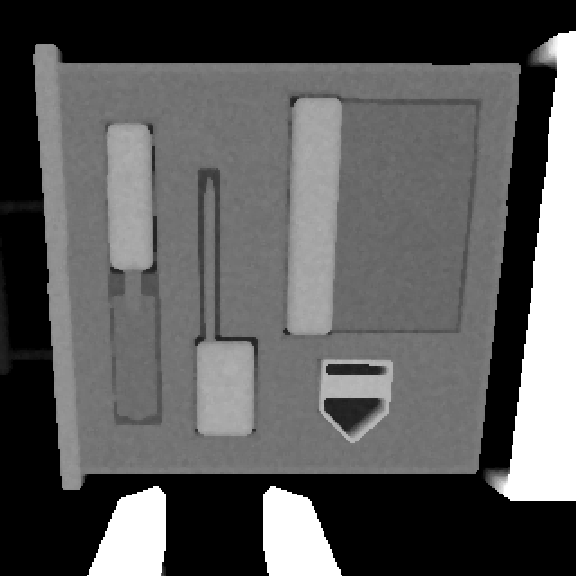

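```bash
python3 - <<'E'
from tl import *
L=load('wrist');C=cloud(L);z=cv2.medianBlur(C[...,2].astype(np.float32),3)*1000
def pl(n,b):
    u0,v0,u1,v1=b;P=C[v0:v1,u0:u1].reshape(-1,3)*1000;P=P[np.abs(P[:,2]-np.median(P[:,2]))<3]
    A=np.c_[P[:,:2]-P[:,:2].mean(0),np.ones(len(P))];k=np.linalg.lstsq(A,P[:,2],rcond=None)[0];print(n,'z %.1f tilt %.3f %.3f'%(k[2],k[0],k[1]))
pl('foam',(335,80,352,170));pl('knife',(264,75,282,145));pl('thermo',(313,192,338,238));pl('scr handle',(364,60,382,180));pl('scr blade',(392,60,455,180));pl('strap',(383,209,414,218))
E
```

```text
foam z 45.8 tilt 0.001 -0.005
knife z 52.7 tilt 0.006 -0.034
thermo z 53.0 tilt 0.014 -0.002
scr handle z 52.6 tilt -0.001 0.025
scr blade z 44.4 tilt 0.000 -0.004
strap z 54.8 tilt 0.004 -0.006
```

```bash
python3 - <<'E'
from tl import *
L=load('wrist')
r,m,w,z=top_rect(L,(185,95,209,210),.022,.045,.029);print(r,z)
E
```

```text
((559.6177368164062, -72.26897430419922), (109.45559692382812, 20.70276641845703), 0.954767644405365) 0.03339008
```

Request:
{"method": "servo_tool", "body": {
  "steps": [
    {"translation": [-10, -30, 0], "turn": 0},
    {"translation": [-25, -70, 0], "turn": 0},
    {"translation": [-42, -110, 0], "turn": 0},
    {"translation": [-42, -133, -10], "turn": 0},
    {"translation": [-42, -133, -45], "turn": 0},
    {"translation": [-42, -133, -85], "turn": 0},
    {"translation": [-42, -133, -120], "turn": 0},
    {"translation": [-42, -133, -145], "turn": 0},
    {"translation": [-42, -133, -150], "turn": 0},
    {"translation": [-42, -133, -150], "turn": 0}
  ],
  "grip": 32
}}

```text
time: 42.05
ee_pos: [0.5576, -0.0716, 0.0982]
orientation: [-0.046, 0.999, 0.001, 0.007]
force: [1.1, 0.5, -0.1]
finger_gap: 0.0301
```

```bash
python3 - <<'E'
from tl import *
p,th,s=tcp();print(p,th,s['time'],s['finger_gap'])
im,d=snap('wrist','w14.png')
E
```

```text
[ 0.55761744 -0.07160437  0.09824367] 95.29464289970336 42.05 0.03011198261525792
```

View pics/w14.png

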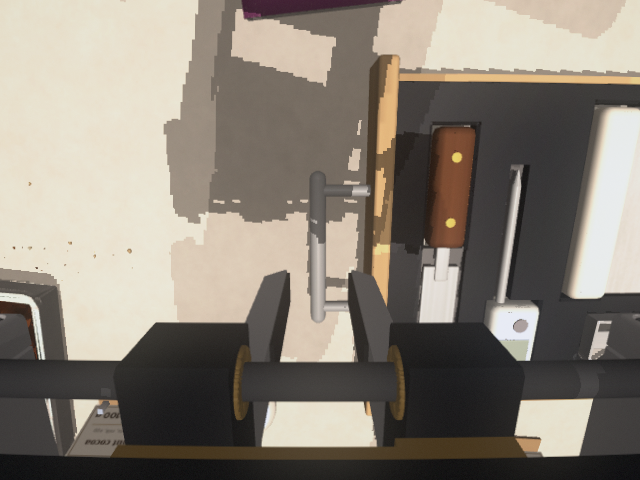

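```bash
python3 - <<'E'
from tl import *
L=load('wrist')
print(onplane(L,[(318,175),(318,318),(318,190),(318,305)],.031)*1000)
E
```

```text
[[507.00343786 -77.44121407  31.        ]
 [610.74723309 -67.8613264   31.        ]
 [516.87884561 -76.52909707  31.        ]
 [600.31248223 -68.82469326  31.        ]]
```

Request:
{"method": "servo_tool", "body": {
  "steps": [
    {"translation": [0, -0.7, -25], "turn": 0},
    {"translation": [0, -0.7, -50], "turn": 0},
    {"translation": [0, -0.7, -70], "turn": 0},
    {"translation": [0, -0.7, -80], "turn": 0},
    {"translation": [0, -0.7, -82], "turn": 0},
    {"translation": [0, -0.7, -82], "turn": 0}
  ]
}}

```text
time: 42.7
ee_pos: [0.5589, -0.0725, 0.0185]
orientation: [-0.046, 0.999, 0.001, 0.009]
force: [0.4, 0.6, -0.4]
finger_gap: 0.03
```

Request:
{"method": "servo_tool", "body": {
  "steps": [
    {"translation": [0, 0, 0], "turn": 0},
    {"translation": [0, 0, 0], "turn": 0},
    {"translation": [0, 0, 0], "turn": 0},
    {"translation": [0, 0, 0], "turn": 0}
  ],
  "grip": 0,
  "squeeze": 20
}}

```text
time: 43.1
ee_pos: [0.5592, -0.0721, 0.0192]
orientation: [-0.046, 0.999, 0.001, 0.009]
force: [-2.0, 4.9, 5.9]
finger_gap: 0.0102
```

Request:
{"method": "servo_tool", "body": {
  "steps": [
    {"translation": [-1, 8, 0], "turn": 0},
    {"translation": [-2, 24, 0], "turn": 0},
    {"translation": [-4, 44, 0], "turn": 0},
    {"translation": [-6, 66, 0], "turn": 0},
    {"translation": [-8, 88, 0], "turn": 0},
    {"translation": [-10, 110, 0], "turn": 0},
    {"translation": [-12, 132, 0], "turn": 0},
    {"translation": [-14, 154, 0], "turn": 0},
    {"translation": [-16, 176, 0], "turn": 0},
    {"translation": [-18, 196, 0], "turn": 0},
    {"translation": [-19.5, 212, 0], "turn": 0},
    {"translation": [-20, 218, 0], "turn": 0}
  ]
}}

```text
time: 44.3
ee_pos: [0.5386, 0.1468, 0.0193]
orientation: [-0.047, 0.999, 0.001, 0.008]
force: [-5.3, -4.8, 5.4]
finger_gap: 0.0104
```

Request:
{"method": "servo_tool", "body": {
  "steps": [
    {"translation": [-1, 6, 0], "turn": 0},
    {"translation": [-1.5, 13, 0], "turn": 0},
    {"translation": [-2, 20, 0], "turn": 0},
    {"translation": [-2.5, 25, 0], "turn": 0},
    {"translation": [-2.5, 28, 0], "turn": 0},
    {"translation": [-2.5, 28, 0], "turn": 0}
  ]
}}

```text
time: 44.9
ee_pos: [0.5359, 0.1754, 0.0193]
orientation: [-0.047, 0.999, 0.001, 0.008]
force: [-4.1, 1.9, 2.2]
finger_gap: 0.0102
```

Request:
{"method": "servo_tool", "body": {
  "steps": [
    {"translation": [0, 2, 0], "turn": 0},
    {"translation": [0, 4, 0], "turn": 0},
    {"translation": [0, 4, 0], "turn": 0},
    {"translation": [0, 4, 0], "turn": 0}
  ]
}}

```text
time: 45.3
ee_pos: [0.5355, 0.1789, 0.0193]
orientation: [-0.047, 0.999, 0.001, 0.008]
force: [-3.6, -6.9, 5.0]
finger_gap: 0.0108
```

Request:
{"method": "servo_tool", "body": {
  "steps": [
    {"translation": [0, 2, 0], "turn": 0},
    {"translation": [0, 3, 0], "turn": 0},
    {"translation": [0, 3, 0], "turn": 0}
  ]
}}

```text
time: 45.6
ee_pos: [0.5355, 0.179, 0.0192]
orientation: [-0.047, 0.999, -0.001, 0.007]
force: [-2.5, -25.0, 7.9]
finger_gap: 0.0106
```

Request:
{"method": "servo_tool", "body": {
  "steps": [
    {"translation": [0, 0, 0], "turn": 0},
    {"translation": [0, 0, 0], "turn": 0},
    {"translation": [0, 0, 0], "turn": 0},
    {"translation": [0, 0, 0], "turn": 0}
  ],
  "grip": 30
}}

```text
time: 46.0
ee_pos: [0.5355, 0.1794, 0.0192]
orientation: [-0.047, 0.999, -0.001, 0.007]
force: [-0.5, -0.5, 0.1]
finger_gap: 0.0278
```

Request:
{"method": "servo_tool", "body": {
  "steps": [
    {"translation": [0, 0, 15], "turn": 0},
    {"translation": [0, 0, 40], "turn": 0},
    {"translation": [0, -10, 80], "turn": 0},
    {"translation": [0, -30, 120], "turn": 0},
    {"translation": [0, -60, 160], "turn": 0},
    {"translation": [0, -90, 190], "turn": 0},
    {"translation": [0, -90, 190], "turn": 0},
    {"translation": [0, -90, 190], "turn": 0}
  ]
}}

```text
time: 46.8
ee_pos: [0.5356, 0.0893, 0.2101]
orientation: [-0.046, 0.999, -0.001, 0.008]
force: [0.0, -0.6, -0.7]
finger_gap: 0.0284
```

```bash
python3 - <<'E'
from tl import *
p,th,s=tcp();print(p,th,s['time'],s['finger_gap'],s['force'],s['joint_velocities'].round(3))
im,d=snap('wrist','w15.png');snap('scene','s15.png')
E
```

```text
[0.53555712 0.08930291 0.21010805] 95.308223952326 46.8 0.028444344682995053 [ 0.03414501 -0.59263238 -0.68246154] [ 0.024  0.036  0.023  0.    -0.009  0.006]
```

View pics/w15.png

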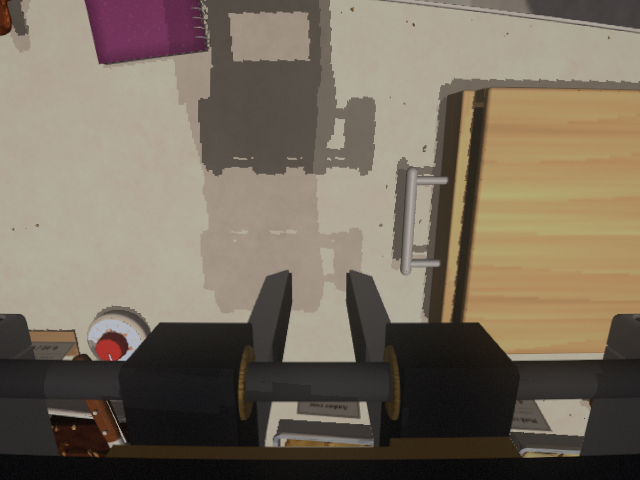

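View pics/s15.png

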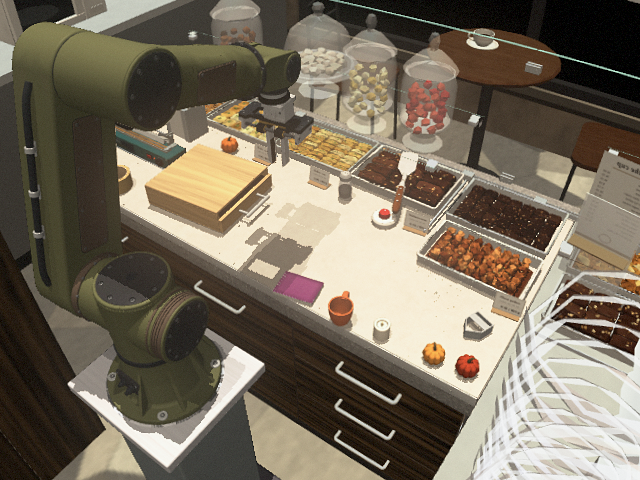

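```bash
python3 - <<'E'
from prof import *
L=load('wrist')
prof(L,(200,206),(440,500),'col')
C=cloud(L)
print(C[203,448:495:3,:].round(4)*1000)
E
```

```text
440:12.3 441:16.5 442:19.2 443:22.5 444:24.8 445:28.2 446:31.6 447:34.0 448:35.9 449:38.8 450:42.0 451:44.3 452:47.3 453:48.4 454:49.1 455:49.8 456:49.6 457:49.7 458:49.6 459:49.7 460:49.3 461:49.6 462:49.8 463:49.8 464:48.1 465:46.3 466:46.1 467:46.0 468:45.9 469:45.8 470:45.9 471:45.6 472:46.2 473:67.1 474:69.7 475:71.1 476:72.1 477:72.6 478:72.8 479:73.0 480:73.7 481:73.9 482:73.9 483:73.7 484:73.6 485:73.5 486:73.5 487:73.5 488:73.6 489:73.6 490:73.7 491:73.7 492:73.8 493:73.6 494:73.5 495:73.5 496:73.5 497:73.8 498:73.5 499:73.2
[[511.5 211.5  35.6]
 [510.1 211.5  43.2]
 [508.8 211.8  49.8]
 [508.6 214.8  49.3]
 [508.2 217.3  50. ]
 [507.9 220.   50.5]
 [508.3 224.7  45.9]
 [508.  227.5  45.9]
 [507.8 230.4  45.7]
 [503.8 221.7  71.8]
 [503.4 224.   72.6]
 [503.1 226.5  72.9]
 [502.8 228.8  73.6]
 [502.6 231.5  73.3]
 [502.3 234.2  73.2]
 [502.1 236.8  73.2]]
```

```bash
python3 - <<'E'
from cell import *
print(sign_off(), read_state()['time'])
E
```

```text
the job is handed in; nothing more can be done
the job is handed in; nothing more can be done
```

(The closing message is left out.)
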